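# Fit the cover plate on the valve's locating pins

### The arm

A 7-joint arm with a two-finger parallel gripper is mounted at the origin on the work surface. World frame = base frame: x ahead of the robot, y to its left, z up, the work surface at z = 0. Lengths are in m, angles in rad, forces in N, time in s.
With the tool pointing down it reaches from about 0.4 to 0.85 m from the base axis. Payload 10.4 kg.
Tool frame: the origin (TCP) lies between the finger pads; the fingertips stand tip_extent ahead of it and the grasp point (between the pads) lies 2 mm behind it (tip_extent is the distance from the TCP to the fingertips, in m); z points along the fingers, y is the direction in which the jaws open and shut (so a half turn about z gives the same grasp; the last joint's range is limited). The gripper opens to 87 mm and grips with 3 to 60 N. Pads are 19 mm wide; open, the fingers measure 117 mm over their backs; the gripper's body (75 mm by 190 mm) begins 51 mm behind the grasp point.
Start: joints at [1.318, 0.332, -0.065, 1.46, 0.022, 1.35, -0.088], TCP at [0.142, -0.609, 0.24] pointing down, gripper open.
Joint ranges: [-2.6, 2.6], [-0.5, 2.12], [-1.47, 1.34], [0.16, 2.42], [-1.27, 4.41], [0.06, 2.06], [-2.6, 2.6]. Speed limits (rad/s): [2.22, 2.22, 2.79, 2.79, 3.14, 3.14, 3.14].

### API

Orientations are given as a unit quaternion [x, y, z, w].
In Python, from bench import read_state, camera, camera_params, close_job, tip_extent gives the robot as it stands. The module is installed in compiled form; this text tells all that it offers.
- The arm moves only by the tool send_rows, never from a script. Its argument "steps" is a list of rows, each a list of 7 numbers: the turn, a rotation vector about the tool's x, y, z in degrees, then the shift along the tool's x, y, z in m, then the gripper's target within -1 to 1 (shut at 1, half-way at 0, fully open at -1). In form: [[ax, ay, az, x, y, z, jaw], ...]. A call has exactly 10 rows; each row shifts and turns the pose as measured when the row begins, along the tool's axes as they then stand; what a row does not reach is not made up. A row lasts 1/10 s, in which the tool goes at most 50 mm and 8.59 degrees, less where a joint would pass 70% of its speed; a pose out of reach is approached as far as the arm can. A call with a gripper value outside its range is refused whole. The fingers move at their own pace and stop on an object; "force" is the grip in N (left out, the last holds). Time passes only in rows, so rows that do not move let the fingers close, or fill a call up. It gives the time, the measured TCP pose, the force and the opening at its end, in the units of the state.
- read_state(): the state, without advancing time (a new reading comes with each control period).
- camera(name): name is "scene" or "side" or "wrist"; returns (picture, depth): 420x560x3 uint8, blue, green, red; 420x560 float32, m along the optical axis (not along the pixel's ray), 0 where there is no reading.
- camera_params(name): a dict with "camera_matrix" (3x3 intrinsics, pixels), "world_from_camera" (4x4, takes a point from camera to world coordinates). Camera axes: x right, y down, z forward; pixel columns grow to the right and rows downward; lengths in m; the calibration is good to about 2 mm. A picture is of the moment at which its call begins: read the wrist's pose just before it. camera_params takes no time and is no camera call; for the wrist camera it gives the pose at the moment of the call.
- close_job(): hands the job in, once; it reports no verdict.
The state is a dict: "time": time; "joint_positions": joint angles; "joint_vel": joint speeds; "joint_torque": joint torques, N m; "ee_pos": TCP position; "eef_rot": TCP orientation; "ft_force": force on the tool from outside, world axes, zero at the start; "torque": the same for the moment, N m; "width": finger opening in m.
Only numpy, scipy, OpenCV 4.12 (cv2) and the standard library are available. Lean on these libraries where they do the work, as an engineer would, in place of code of your own. Each camera call takes 0.05 s, during which the arm holds its last target.

### The job

Take the cover plate with the two round holes out of the wooden rack, lay it flat on the bench with its handle rib up and let go of it, so that it can be taken again by the rib; then lower it over the two locating pins of the valve until it rests flush on the ring, and leave it there. Leave the blank plate and everything else on the bench where they are.

Things in the scene. Friction and masses are not known exactly. Their poses are not given: they have to be found in the camera images.
- cover_centre (a point): Centre (mid-thickness) of the cover plate: aluminium, 110 (x) x 130 (y) x 10 mm (z), 0.3 to 0.6 kg; z points out of the face with the handle rib. Two 13 mm through holes at y = +46 and -46 mm, x = 0. At the start it stands on a 130 mm edge in a slot of the rack, rib facing away from the robot, its -x edge up, 55 mm above this point; it may lean a little in the slot.
- cover_rib (a point): Middle of the top of the cover plate's handle rib, 41 mm (z) from cover_centre, same axes. The rib is a solid upright bar at the plate's centre: 44 mm long (y), 14 mm wide (x), 36 mm high above the plate's face, with a foot 22 x 52 mm, 4 mm high.
- blank_centre (a point): The same point and axes of the blank plate: the same size, look and rib, but without holes. It stands in the other slot of the rack, the same way round; which slot holds which plate varies. Not to be moved.
- rack: Plywood rack, 200 (x) x 150 (y) mm, fixed. Origin under its centre. Floor 12 mm thick; two slots along y, 120 mm apart (at x = -60 and +60 mm), 13 mm wide, their wooden walls 22 mm high above the floor (34 mm above the bench). The bench between the rack and the valve is clear (about x 0.42 to 0.64, y -0.12 to 0.12).
- pad (a point): Centre of the flat top face of the steel ring (160 mm diameter) on the valve, 130 mm above the bench, z up. The cover's underside is to rest on this face, centred on this point.
- valve: Blue cast valve body, fixed; origin under its centre, pipe along its x (as the x of pad). Two steel locating pins, 10 mm diameter (the last 5 mm tapers to 5 mm), stand 22 mm above the ring's face, opposite one another, 46 mm from pad. The ring's clocking varies: the line through the pins lies within 0.4 rad of the y axis; it is not measured: look, or feel by turning the plate.
- flange_spare: Bystander: rusty neck flange, 110 mm diameter, 48 mm high, lying beyond the middle of the bench. Origin under its centre.
- wrench: Bystander: open-ended wrench lying near the front on the bench right of the rack, clear of the work.
- jar: Bystander: grey jar, 56 mm diameter, 75 mm high, beyond the middle. Origin under its centre.
- gasket: Bystander: flat rubber gasket ring, 90 mm diameter, 4 mm thick, on the near left. Origin under its centre.
- nipple: Bystander: upright short pipe, 36 mm diameter, 90 mm high, on the near left. Origin under its centre.
Mind the look-alikes: they are no part of the job. Leave any pink look-alike of the part that bears cover_centre alone.

How it is judged:
On the way:
1. the cover plate lies flat on the bench, rib up, at rest and let go (height (world z) of cover_centre below 0.02 m and angle between cover_centre's own z axis and vertical below 0.12 rad and linear speed of cover below 0.05 m/s and contact force between the fingers and cover below 0.1 N), for 0.2 s.
At the end, for the whole second after the job is handed in: The cover plate lies rib up on the valve's ring with both pins through its holes: its mid-thickness point between 2 and 7.5 mm above the ring's face (5 mm when flush), within 4 mm of the ring's centre, tilted less than 2 degrees, at rest and released (z of cover_centre in the frame of pad between 0.002 and 0.0075 m and horizontal distance between cover_centre and pad below 0.004 m and angle between cover_centre's own z axis and vertical below 0.035 rad and linear speed of cover below 0.02 m/s and contact force between the fingers and cover below 0.1 N); the robot touches nothing.
It fails at once if the blank plate or another thing on the bench is moved (by more than 40 mm) (distance of any of blank_centre, flange_spare, wrench, jar, gasket, nipple from where it was at the start of the episode above 0.04 m).
It also fails if it takes over 72 s, if anything falls off the work surface, if the arm or the gripper's body presses on something with over 40 N, if the wrist force passes 120 N, or if a joint passes its speed limit or range.

## Working session

There is one attempt and no reset: what is moved stays moved. The work goes in short steps, Python scripts to look and compute and a tool call to move; the robot and the scene stay as the last step left them, time stands still between calls to the robot, and variables do not carry over. Pictures are saved under pics/ and viewed, and the job is handed in when it is done.

Besides the shell and the picture viewer there is one more tool, called after "Emit:" as name(argument=value, ...) on one line, values as JSON. send_rows: Moves the arm, as the interface text tells. Its arguments: {"type":"object","properties":{"steps":{"type":"array"},"force":{"type":"number"}},"required":["steps"]}

```bash
mkdir -p pics; python3 - <<'E'
from bench import *
import cv2,numpy as np
print(read_state()); print(tip_extent if not callable(tip_extent) else tip_extent())
for n in("scene","side"):
    p,d=camera(n); cv2.imwrite(f"pics/{n}0.png",p); np.savez(f"pics/{n}0.npz",p=p,d=d)
    c=camera_params(n); print(n,np.round(c["camera_matrix"],1).tolist(),np.round(c["world_from_camera"],3).tolist())
    print((d>0).mean())
E
```

```text
{'time': 0.0, 'joint_positions': array([ 1.31841506,  0.33284955, -0.06473081,  1.46094989,  0.02160015,
        1.34989733, -0.08850747]), 'joint_vel': array([-0.00014763, -0.00010314,  0.00092898,  0.00140614, -0.00026513,
        0.00097905,  0.00067462]), 'joint_torque': array([-1.47182673e-03, -6.23256898e+01,  2.37387355e-02, -3.89909863e+01,
       -6.14496949e-02,  3.95927543e-02,  1.37082643e-04]), 'ee_pos': array([ 0.14228205, -0.60821193,  0.23876384]), 'eef_rot': array([ 9.93404625e-01,  1.14659303e-01, -1.08665120e-04, -6.95766313e-04]), 'ft_force': array([-1.20433365,  0.02046197, -0.00541443]), 'torque': array([ 0.01123295, -0.02244464, -0.01136199]), 'width': 0.08707559693142734}
0.017
scene [[428.9, 0.0, 281.3], [0.0, 428.9, 207.9], [0.0, 0.0, 1.0]] [[0.479, 0.665, -0.573, 1.142], [0.878, -0.367, 0.308, -0.383], [-0.006, -0.651, -0.759, 0.926], [0.0, 0.0, 0.0, 1.0]]
0.9959863945578231
side [[501.2, 0.0, 284.7], [0.0, 501.2, 196.7], [0.0, 0.0, 1.0]] [[-0.999, -0.035, 0.021, 0.5], [-0.041, 0.769, -0.638, 0.855], [0.006, -0.639, -0.769, 1.213], [0.0, 0.0, 0.0, 1.0]]
0.9959183673469387
```

View pics/scene0.png

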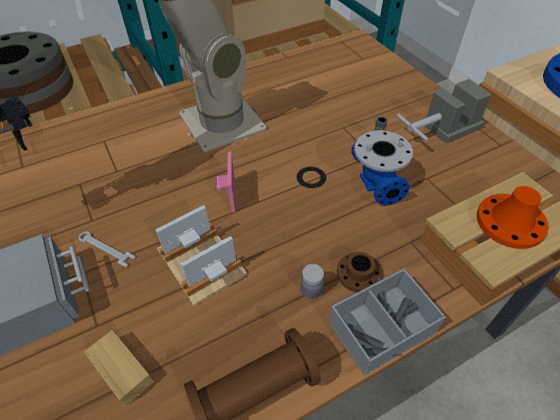

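View pics/side0.png

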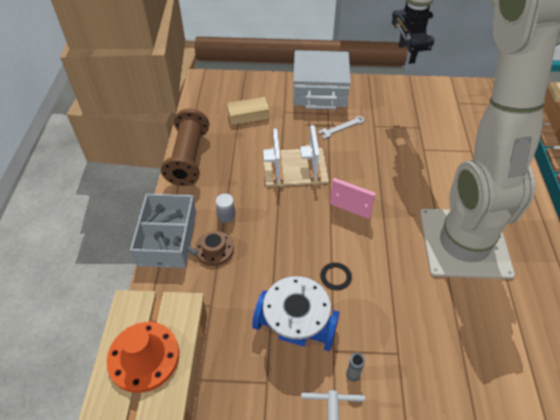

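The scene view shows the rack near (205,255) with two plates, at (185,232) and (210,262). A pink look-alike stands at (228,183), and the valve ring is at (383,150). In the side view the rack is at (295,160) and the ring at (297,307). I'll enlarge the rack and the ring.

```bash
python3 - <<'E'
import cv2,numpy as np
s=cv2.imread("pics/scene0.png");t=cv2.imread("pics/side0.png")
a=cv2.resize(s[195:305,145:255],(390,390),interpolation=cv2.INTER_CUBIC)
b=cv2.resize(t[115:195,255:335],(390,390),interpolation=cv2.INTER_CUBIC)
cv2.imwrite("pics/rack1.png",np.hstack([a,b]))
a=cv2.resize(s[120:180,345:425],(400,300),interpolation=cv2.INTER_CUBIC)
b=cv2.resize(t[270:345,247:347],(400,300),interpolation=cv2.INTER_CUBIC)
cv2.imwrite("pics/ring1.png",np.hstack([a,b]))
E
```

```text
(no output)
```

View pics/rack1.png

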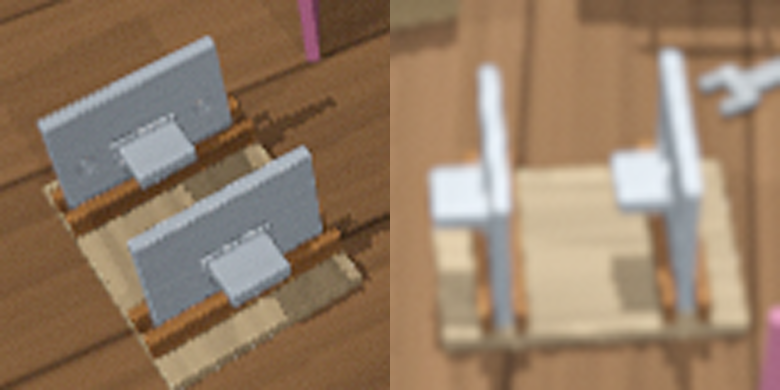

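View pics/ring1.png

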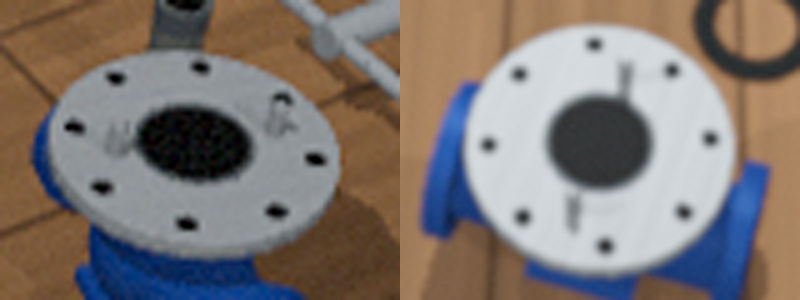

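Candidates are the near plate (185,232), the far plate (210,262) and the pink plate (228,183). The crop shows two hole spots on the near plate only, at about (170,242) and (202,225). So the near aluminium plate is the cover, the far one is the blank, and the pink one is to be left alone. The pins show as streaks on the ring. Next I'll measure.

```bash
cat > h.py <<'E'
import cv2,numpy as np
from bench import *
def cloud(d,c):
    K=c["camera_matrix"];T=c["world_from_camera"]
    v,u=np.indices(d.shape); P=np.stack([(u-K[0,2])/K[0,0]*d,(v-K[1,2])/K[1,1]*d,d],-1)
    return P@T[:3,:3].T+T[:3,3]
def ray(u,v,z,c):
    K=c["camera_matrix"];T=c["world_from_camera"]
    r=T[:3,:3]@np.array([(u-K[0,2])/K[0,0],(v-K[1,2])/K[1,1],1]); return T[:3,3]+r*(z-T[2,3])/r[2]
def load(n):
    q=np.load(f"pics/{n}.npz"); return q["p"],q["d"]
E
python3 - <<'E'
from h import *
def plane(Q):
    c=np.median(Q,0)
    for _ in range(5):
        u,s,v=np.linalg.svd(Q-Q.mean(0),full_matrices=False); n=v[2]; r=(Q-Q.mean(0))@n; Q=Q[abs(r)<max(.0015,1.5*r.std())] if r.std()>.0008 else Q
    return Q.mean(0),n,r.std(),len(Q)
p,d=load("scene0");c=camera_params("scene");W=cloud(d,c)
def reg(W,u0,u1,v0,v1): return W[v0:v1,u0:u1].reshape(-1,3)
# plates faces
for nm,(u0,u1,v0,v1) in dict(near=(155,215,203,258),far=(180,245,235,292)).items():
    Q=reg(W,u0,u1,v0,v1); Q=Q[Q[:,2]>.05]
    print(nm,len(Q),np.percentile(Q,[1,10,50,90,99],axis=0).round(4).tolist())
    
np.set_printoptions(suppress=True,precision=4)
# view from side
p2,d2=load("side0");c2=camera_params("side");W2=cloud(d2,c2)
Q=reg(W2,255,335,115,195); print("bench z", np.median(reg(W2,340,360,225,255)[:,2]))
for z0,z1 in ((.108,.13),(.055,.085)):
    q=Q[(Q[:,2]>z0)&(Q[:,2]<z1)]; print(z0,np.histogram(q[:,0],bins=np.arange(.3,.7,.01)))
Q=reg(W,150,255,195,305);
for z0,z1 in ((.108,.13),(.055,.085)):
    q=Q[(Q[:,2]>z0)&(Q[:,2]<z1)]; print(z0,np.histogram(q[:,0],bins=np.arange(.3,.7,.01))[0])
# ring
for nm,Wx,dd in(("scene",W,(345,425,125,180)),("side",W2,(255,340,272,345))):
    Q=reg(Wx,*dd);q=Q[(Q[:,2]>.11)&(Q[:,2]<.14)];print(nm,len(q),q.min(0),q.max(0),np.median(q[:,2]));
    q=q[abs(q[:,2]-np.median(q[:,2]))<.006]
    (cx,cy),r=cv2.minEnclosingCircle(q[:,:2].astype(np.float32));print(cx,cy,r)
    h=Q[(Q[:,2]>.137)&(Q[:,2]<.17)&(np.hypot(Q[:,0]-cx,Q[:,1]-cy)<.07)];print("pins",h)
E
```

```text
near 1494 [[0.4364, -0.3509, 0.0522], [0.4431, -0.3366, 0.0642], [0.4532, -0.2834, 0.0949], [0.5643, -0.2389, 0.1225], [0.5719, -0.2228, 0.1264]]
far 1558 [[0.4632, -0.331, 0.0514], [0.4854, -0.3169, 0.0653], [0.5691, -0.2723, 0.0806], [0.5916, -0.2202, 0.1216], [0.6074, -0.2037, 0.1251]]
bench z 0.0008334254178474776
0.108 (array([ 0,  0,  0,  0,  0,  0,  0,  0,  2,  2,  0,  0,  0, 18, 63, 46,  0,
        0,  0,  0,  0,  0,  0,  0,  0, 18, 66, 28,  0,  0,  0,  0,  0,  0,
        0,  0,  0,  0,  0]), array([0.3 , 0.31, 0.32, 0.33, 0.34, 0.35, 0.36, 0.37, 0.38, 0.39, 0.4 ,
       0.41, 0.42, 0.43, 0.44, 0.45, 0.46, 0.47, 0.48, 0.49, 0.5 , 0.51,
       0.52, 0.53, 0.54, 0.55, 0.56, 0.57, 0.58, 0.59, 0.6 , 0.61, 0.62,
       0.63, 0.64, 0.65, 0.66, 0.67, 0.68, 0.69]))
0.055 (array([ 0,  0,  0,  0,  0,  0,  0,  0, 13, 11,  0,  0,  0, 14, 27, 48, 38,
       39, 36,  3,  0,  0,  0,  0,  0, 14, 17, 41, 41, 39, 27,  0,  0,  0,
        0,  0,  0,  0,  0]), array([0.3 , 0.31, 0.32, 0.33, 0.34, 0.35, 0.36, 0.37, 0.38, 0.39, 0.4 ,
       0.41, 0.42, 0.43, 0.44, 0.45, 0.46, 0.47, 0.48, 0.49, 0.5 
[... 1892 characters left out ...]
92]
 [0.4723 0.2506 0.1515]
 [0.4792 0.2482 0.1419]
 [0.477  0.2527 0.15  ]
 [0.4745 0.2499 0.1452]
 [0.4721 0.2508 0.147 ]
 [0.4768 0.2516 0.1433]
 [0.4744 0.2512 0.1428]
 [0.4719 0.2506 0.1418]
 [0.4718 0.2509 0.1375]
 [0.5053 0.3348 0.1558]
 [0.5031 0.3323 0.1508]
 [0.5008 0.3316 0.1495]
 [0.5076 0.3338 0.1485]
 [0.5053 0.3364 0.1539]
 [0.503  0.3356 0.1524]
 [0.5007 0.3349 0.1512]
 [0.5075 0.3375 0.151 ]
 [0.5052 0.3378 0.1517]
 [0.5029 0.3362 0.1486]
 [0.5006 0.3369 0.1502]
 [0.5074 0.3358 0.1424]
 [0.5051 0.338  0.147 ]
 [0.5028 0.3376 0.1465]
 [0.5005 0.3391 0.1497]
 [0.5074 0.3363 0.1381]
 [0.505  0.34   0.146 ]
 [0.5028 0.3387 0.1436]
 [0.5005 0.338  0.1424]
 [0.505  0.3388 0.1384]]
```

```bash
python3 - <<'E'
from h import *
np.set_printoptions(suppress=True,precision=4)
for n,(u0,u1,v0,v1) in dict(scene=(150,220,198,262),side=(298,332,115,190)).items():
    p,d=load(n+"0");c=camera_params(n);W=cloud(d,c)[v0:v1,u0:u1].reshape(-1,3)
    W=W[(W[:,0]>.42)&(W[:,0]<.52)&(W[:,1]<-.2)&(W[:,1]>-.37)]
    rib=W[(W[:,2]>.045)&(W[:,2]<.1)&(W[:,0]>.468)]
    print(n,"rib",len(rib),np.percentile(rib,[2,50,98],axis=0)); 
    tp=rib[rib[:,2]>np.percentile(rib[:,2],60)-.002]; print(" top rect",cv2.minAreaRect((rib[:,:2]*1000).astype(np.float32)))
    pl=W[(W[:,0]<.466)&(W[:,2]>.045)]
    for _ in range(6):
        m=pl.mean(0);u,s,v=np.linalg.svd(pl-m,full_matrices=False);r=(pl-m)@v[2]
        pl=pl[abs(r)<max(.002,2*r.std())]
    print(" plane",m,v[2],len(pl),r.std()); print(" ext",pl.min(0),pl.max(0))
    t=W[(W[:,2]>.112)]; print(" top",len(t),cv2.minAreaRect((t[:,:2]*1000).astype(np.float32)),t[:,2].max())
E
```

```text
scene rib 161 [[ 0.4686 -0.3039  0.0623]
 [ 0.4812 -0.2835  0.0733]
 [ 0.4892 -0.2609  0.0772]]
 top rect ((476.7682189941406, -282.1405029296875), (21.939523696899414, 44.254661560058594), 6.798520565032959)
 plane [ 0.4499 -0.2876  0.0909] [ 0.9925  0.1219 -0.0033] 844 0.0010867465366929084
 ext [ 0.44  -0.35   0.045] [ 0.4594 -0.2205  0.1267]
 top 317 ((445.6352233886719, -286.5439147949219), (15.237544059753418, 129.07440185546875), 7.273838043212891) 0.12674502319730796
side rib 89 [[ 0.4684 -0.3052  0.0639]
 [ 0.4781 -0.2776  0.0743]
 [ 0.491  -0.2591  0.0804]]
 top rect ((479.63189697265625, -284.65435791015625), (22.327716827392578, 53.74003601074219), 1.1547777652740479)
 plane [ 0.4493 -0.2716  0.0991] [-0.9847 -0.1503 -0.0887] 244 0.002813764761408939
 ext [ 0.436  -0.3514  0.0467] [ 0.4622 -0.2173  0.1292]
 top 116 ((447.9184875488281, -284.39178466796875), (11.215743064880371, 134.4709930419922), 7.6460747718811035) 0.12917176789616502
```

Emit:
send_rows(steps=[[0,0,0,0,0,-0.02,-1],[0,0,0,0,0,0,-1],[0,0,0,0,0,0,-1],[0,0,0,0,0,0,-1],[0,0,0,0,0,0,-1],[0,0,0,0,0,0,-1],[0,0,0,0,0,0,-1],[0,0,0,0,0,0,-1],[0,0,0,0,0,0,-1],[0,0,0,0,0,0,-1]], force=40)

```text
time: 1.1
ee_pos: [0.1418, -0.6067, 0.2549]
eef_rot: [0.993, 0.115, -0.001, -0.004]
ft_force: [0.4, -0.3, -0.3]
width: 0.0869
```

```bash
cat >> h.py <<'E'
from scipy.spatial.transform import Rotation as R, Slerp
def tool(yaw,tilt=0): # x axis heading yaw(deg) tool down, then tilt deg about tool y
    return R.from_euler('z',yaw,degrees=True)*R.from_quat([1,0,0,0])*R.from_euler('y',tilt,degrees=True)
def plan(pos,rot,n,pad=0,jaw=-1,gain=1.0):
    s=read_state();p=np.array(s["ee_pos"]);r=R.from_quat(s["eef_rot"])
    rv=(r.inv()*rot).as_rotvec()
    q=[r*R.from_rotvec(rv*i/n) for i in range(n+1)]
    dp=(np.array(pos)-p)/n; dr=np.degrees(rv)/n
    print("time",round(s["time"],2),"tot mm",np.round((np.array(pos)-p)*1000,1),"deg",np.round(np.degrees(rv),1),"per-row",round(np.linalg.norm(dp)*1000,1),round(np.linalg.norm(dr),2))
    for i in range(n): print("[%s],"%", ".join("%g"%x for x in [*np.round(dr*gain,2),*np.round(q[i].inv().apply(dp)*gain,4),jaw]))
E
python3 -c "
from h import *
plan([.47,-.283,.27],tool(7.1),10)"
```

```text
time 1.1 tot mm [328.2 323.7  15.1] deg [-0.5  0.1  6.1] per-row 46.1 0.61
[-0.05, 0.01, 0.61, 0.0393, -0.0241, -0.0013, -1],
[-0.05, 0.01, 0.61, 0.0391, -0.0245, -0.0014, -1],
[-0.05, 0.01, 0.61, 0.0388, -0.0249, -0.0014, -1],
[-0.05, 0.01, 0.61, 0.0385, -0.0253, -0.0014, -1],
[-0.05, 0.01, 0.61, 0.0383, -0.0257, -0.0014, -1],
[-0.05, 0.01, 0.61, 0.038, -0.0261, -0.0014, -1],
[-0.05, 0.01, 0.61, 0.0377, -0.0265, -0.0014, -1],
[-0.05, 0.01, 0.61, 0.0374, -0.0269, -0.0015, -1],
[-0.05, 0.01, 0.61, 0.0372, -0.0273, -0.0015, -1],
[-0.05, 0.01, 0.61, 0.0369, -0.0277, -0.0015, -1],
```

Emit:
send_rows(steps=[[0,0,0.6,0.039,-0.024,-0.0015,-1],[0,0,0.6,0.039,-0.0245,-0.0015,-1],[0,0,0.6,0.039,-0.025,-0.0015,-1],[0,0,0.6,0.0385,-0.0255,-0.0015,-1],[0,0,0.6,0.038,-0.026,-0.0015,-1],[0,0,0.6,0.038,-0.026,-0.0015,-1],[0,0,0.6,0.038,-0.0265,-0.0015,-1],[0,0,0.6,0.0375,-0.027,-0.0015,-1],[0,0,0.6,0.037,-0.0275,-0.0015,-1],[0,0,0.6,0.037,-0.0275,-0.0015,-1]])

```text
time: 2.1
ee_pos: [0.4765, -0.2776, 0.2718]
eef_rot: [0.999, 0.053, -0.001, -0.001]
ft_force: [0.5, -0.9, -0.4]
width: 0.0865
```

```bash
python3 -c "
from h import *
plan([.47,-.283,.27],tool(7.1),4)
print(read_state()['joint_positions'].round(3))"
```

```text
time 2.1 tot mm [-6.5 -5.4 -1.8] deg [-0.2  0.1 -1. ] per-row 2.2 0.26
[-0.04, 0.03, -0.25, -0.0018, 0.0012, 0.0004, -1],
[-0.04, 0.03, -0.25, -0.0018, 0.0012, 0.0004, -1],
[-0.04, 0.03, -0.25, -0.0018, 0.0012, 0.0004, -1],
[-0.04, 0.03, -0.25, -0.0018, 0.0011, 0.0004, -1],
[ 0.785  0.181 -0.386  1.59   0.068  1.387 -1.072]
```

Moves track well (slight overshoot). Next, a wrist look.

```bash
python3 - <<'E'
from h import *
c=camera_params("wrist");p,d=camera("wrist");cv2.imwrite("pics/w1.png",p);np.savez("pics/w1.npz",p=p,d=d,K=c["camera_matrix"],T=c["world_from_camera"])
s=read_state();print(np.round(c["camera_matrix"],1).tolist());r=R.from_quat(s["eef_rot"]);T=c["world_from_camera"]
print("cam in tool",r.inv().apply(T[:3,3]-s["ee_pos"]).round(4),(r.inv().as_matrix()@T[:3,:3]).round(3).tolist())
E
```

```text
[[304.1, 0.0, 278.3], [0.0, 304.1, 208.5], [0.0, 0.0, 1.0]]
cam in tool [ 0.0714  0.0079 -0.1442] [[-0.008, -0.958, -0.285], [1.0, -0.009, 0.001], [-0.004, -0.285, 0.958]]
```

View pics/w1.png

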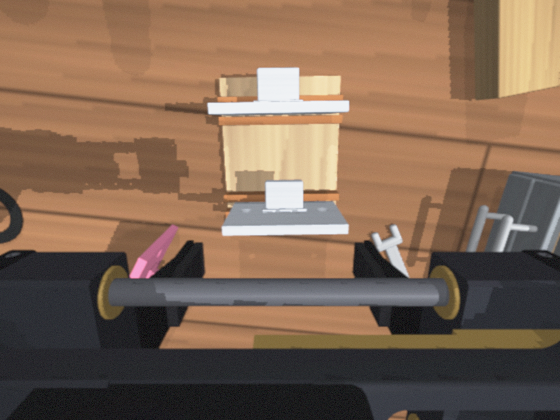

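The wrist view shows the cover with its top edge at (285,230), the rib at (284,195), and faint hole spots at (247,210) and (322,210). The blank is at (278,105), plain. The jaws line up with the plate. I'll measure the rib from the wrist depth.

```bash
python3 - <<'E'
from h import *
np.set_printoptions(suppress=True,precision=4)
q=np.load("pics/w1.npz");c=dict(camera_matrix=q["K"],world_from_camera=q["T"]);W=cloud(q["d"],c)
A=W[170:240,215:355].reshape(-1,3)
n=np.array([.9923,.124]);t=np.array([-.124,.9923])
rib=A[(A[:,2]>.066)&(A[:,2]<.085)&(A[:,0]>.462)]
print("rib",len(rib),"z",np.percentile(rib[:,2],[2,50,98]),cv2.minAreaRect((rib[:,:2]*1000).astype(np.float32)),
 "n",np.percentile(rib[:,:2]@n,[1,99]),"t",np.percentile(rib[:,:2]@t,[1,99]))
top=A[A[:,2]>.115];print("top",len(top),np.median(top[:,2]),cv2.minAreaRect((top[:,:2]*1000).astype(np.float32)),"n",np.percentile(top[:,:2]@n,[1,99]),"t",np.percentile(top[:,:2]@t,[1,99]))
f=A[(A[:,2]>.08)&(A[:,2]<.115)]
for z in np.arange(.08,.12,.008):
    g=f[abs(f[:,2]-z)<.004]; 
    if len(g)>10: print(z,len(g),np.median(g[:,:2]@n))
k=np.array(c["camera_matrix"])
E
```

```text
rib 806 z [0.0677 0.0735 0.075 ] ((473.0151062011719, -284.2333984375), (26.37157440185547, 43.09546661376953), 6.738371849060059) n [0.4222 0.4471] t [-0.3621 -0.3195]
top 1430 0.12151814393548885 ((497.26025390625, -281.3822326660156), (115.46726989746094, 130.34947204589844), 7.419703483581543) n [0.4012 0.5163] t [-0.4047 -0.2774]
0.08 120 0.41102984489396854
0.088 244 0.4110315842791848
0.09599999999999999 266 0.41107301631403254
0.10399999999999998 285 0.4110506669916381
0.11199999999999997 263 0.4110931749934866
```

```bash
python3 -c "
from h import *
plan([.4731,-.2844,.19],tool(7.2,-25),7)"
```

```text
time 2.15 tot mm [ -9.2 -14.7 -82. ] deg [ -0.5 -25.1  -0.5] per-row 12.0 3.58
[-0.06, -3.58, -0.07, -0.0016, 0.002, 0.0117, -1],
[-0.06, -3.58, -0.07, -0.0008, 0.002, 0.0118, -1],
[-0.06, -3.58, -0.07, -0.0001, 0.002, 0.0118, -1],
[-0.06, -3.58, -0.07, 0.0006, 0.002, 0.0118, -1],
[-0.06, -3.58, -0.07, 0.0014, 0.0019, 0.0117, -1],
[-0.06, -3.58, -0.07, 0.0021, 0.0019, 0.0116, -1],
[-0.06, -3.58, -0.07, 0.0028, 0.0019, 0.0115, -1],
```

Emit:
send_rows(steps=[[0,-3.6,0,-0.0016,0.002,0.0117,-1],[0,-3.6,0,-0.0008,0.002,0.0118,-1],[0,-3.6,0,0,0.002,0.0118,-1],[0,-3.6,0,0.0006,0.002,0.0118,-1],[0,-3.6,0,0.0014,0.002,0.0117,-1],[0,-3.6,0,0.002,0.002,0.0116,-1],[-0.3,-3.6,-0.3,0.0028,0.002,0.0115,-1],[0,0,0,0,0,0,-1],[0,0,0,0,0,0,-1],[0,0,0,0,0,0,-1]])

```text
time: 3.15
ee_pos: [0.4763, -0.2821, 0.1897]
eef_rot: [0.973, 0.063, -0.222, 0.014]
ft_force: [0.4, -0.0, 0.8]
width: 0.087
```

```bash
python3 -c "
from h import *
plan([.4731,-.2844,.069],tool(7.2,-25),8)
print(read_state()['joint_positions'].round(3))"
```

```text
time 3.15 tot mm [  -3.2   -2.3 -120.7] deg [0.1 0.7 0.2] per-row 15.1 0.09
[0.01, 0.08, 0.02, 0.0061, 0.0002, 0.0138, -1],
[0.01, 0.08, 0.02, 0.0061, 0.0002, 0.0138, -1],
[0.01, 0.08, 0.02, 0.0061, 0.0002, 0.0138, -1],
[0.01, 0.08, 0.02, 0.0061, 0.0002, 0.0138, -1],
[0.01, 0.08, 0.02, 0.0061, 0.0002, 0.0138, -1],
[0.01, 0.08, 0.02, 0.006, 0.0002, 0.0138, -1],
[0.01, 0.08, 0.02, 0.006, 0.0002, 0.0138, -1],
[0.01, 0.08, 0.02, 0.006, 0.0002, 0.0139, -1],
[ 0.589  0.516 -0.358  1.405  0.331  1.677 -1.242]
```

Emit:
send_rows(steps=[[0,0,0,0.006,0.0005,0.0138,-1],[0,0,0,0.006,0.0005,0.0138,-1],[0,0.3,0,0.006,0.0002,0.0138,-1],[0,0.3,0,0.006,0,0.0138,-1],[0,0,0,0.006,0,0.0138,-1],[0,0,0,0.006,0,0.0138,-1],[0,0,0,0.006,0,0.0138,-1],[0,0,0,0.004,0,0.009,-1],[0,0,0,0,0,0,-1],[0,0,0,0,0,0,-1]])

```text
time: 4.15
ee_pos: [0.4717, -0.2856, 0.0664]
eef_rot: [0.975, 0.061, -0.214, 0.014]
ft_force: [0.2, 0.1, 0.1]
width: 0.087
```

```bash
python3 -c "
from h import *
plan([.4731,-.2844,.069],tool(7.2,-25),2)
p,d=camera('wrist');cv2.imwrite('pics/w2.png',p)"
```

```text
time 4.15 tot mm [1.4 1.2 2.6] deg [ 0.1 -0.3 -0.1] per-row 1.6 0.14
[0.05, -0.13, -0.04, 0.0001, -0.0005, -0.0015, -1],
[0.05, -0.13, -0.04, 0.0001, -0.0005, -0.0015, -1],
```

View pics/w2.png

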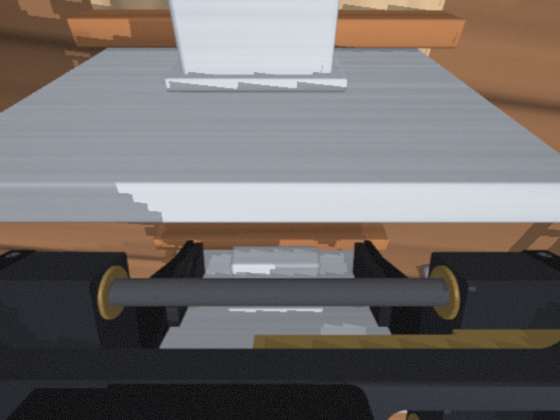

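The rib sits between the fingers at (275,262), with the blank above it at (270,120), clear. I'll close and lift.

Emit:
send_rows(steps=[[0,0,0,0,-0.001,-0.002,-1],[0,0,0,0,0,0,1],[0,0,0,0,0,0,1],[0,0,0,0,0,0,1],[0,0,0,0,0,0,1],[0,0,0,0,0,0,1],[0,0,0,0,0,0,1],[0,0,0,0,0,0,1],[0,0,0,0,0,0,1],[0,0,0,0,0,0,1]], force=58)

```text
time: 5.2
ee_pos: [0.474, -0.2846, 0.0708]
eef_rot: [0.975, 0.061, -0.212, 0.015]
ft_force: [1.3, 0.7, -0.0]
width: 0.0436
```

Emit:
send_rows(steps=[[0,0,0,-0.0021,0,-0.0046,1],[0,0,0,-0.0042,0,-0.0091,1],[0,0,0,-0.0063,0,-0.0137,1],[0,0,0,-0.0063,0,-0.0137,1],[0,0,0,-0.0063,0,-0.0137,1],[0,0,0,-0.0063,0,-0.0137,1],[0,0,0,-0.0063,0,-0.0137,1],[0,0,0,-0.0063,0,-0.0137,1],[0,0,0,-0.0042,0,-0.0091,1],[0,0,0,0,0,0,1]])

```text
time: 6.2
ee_pos: [0.4739, -0.2842, 0.1981]
eef_rot: [0.976, 0.061, -0.211, 0.016]
ft_force: [0.1, -0.4, -3.4]
width: 0.0434
```

```bash
python3 -c "
from h import *
s=read_state();print(s['joint_positions'].round(3),s['ft_force'].round(2),s['torque'].round(3))
p,d=camera('wrist');cv2.imwrite('pics/w3.png',p);q,d=camera('side');cv2.imwrite('pics/s3.png',np.hstack([cv2.resize(q[60:230,200:420],(440,340)),cv2.resize(p,(350,340))]))"
```

```text
[ 0.601  0.49  -0.361  1.417  0.323  1.666 -1.236] [ 0.07 -0.45 -3.4 ] [ 0.088 -0.864 -0.024]
```

View pics/s3.png

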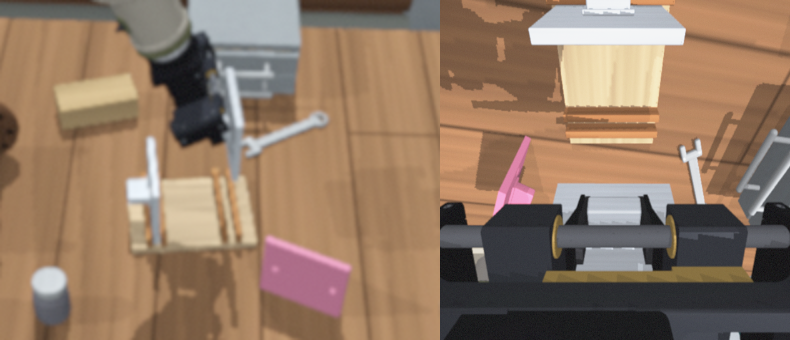

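The plate is lifted, about 0.35 kg. Turning the tool outward may break joint limits, so I'll fit a small arm model from the recorded joint and pose pairs and check.

```bash
cat > kin.py <<'E'
import numpy as np
from scipy.spatial.transform import Rotation as R
from scipy.optimize import least_squares
import itertools
LO=np.array([-2.6,-.5,-1.47,.16,-1.27,.06,-2.6]);HI=np.array([2.6,2.12,1.34,2.42,4.41,2.06,2.6])
def fk(q,pr,s):
    h,a,b,d,e1,e2,e3,o1,o7,y1=pr
    r=R.identity();p=np.array([0,0,0.])
    Z=lambda t:R.from_rotvec([0,0,t]);Y=lambda t:R.from_rotvec([0,t,0])
    r=Z(s[0]*q[0]+o1);p=r.apply([e3,y1,h]);r=r*Y(q[1]);p=p+r.apply([e1,0,a])
    r=r*Z(s[1]*q[2])*Y(q[3]);p=p+r.apply([e2,0,b]);r=r*Z(s[2]*q[4])*Y(q[5]);p=p+r.apply([0,0,d])
    return p,r*Z(s[3]*q[6]+o7)
D=[([1.31841506,0.33284955,-0.06473081,1.46094989,0.02160015,1.34989733,-0.08850747],[.14228,-.60821,.23876],[9.93404625e-01,1.14659303e-01,-1.08665120e-04,-6.95766313e-04]),
([0.785,0.181,-0.386,1.59,0.068,1.387,-1.072],[.4765,-.2776,.2718],[0.999,0.053,-0.001,-0.001]),
([0.589,0.516,-0.358,1.405,0.331,1.677,-1.242],[0.4763,-0.2821,0.1897],[0.973,0.063,-0.222,0.014]),
([0.601,0.49,-0.361,1.417,0.323,1.666,-1.236],[0.4739,-0.2842,0.1981],[0.976,0.061,-0.211,0.016])]
def res(pr,s):
    o=[]
    for q,p,r in D:
        P,Q=fk(q,pr,s);o+=list((P-p)*5)+list((R.from_quat(r).inv()*Q).as_rotvec())
    return np.array(o+list(np.array(pr[4:7])*.02)+[pr[9]*.02])
def fit():
    best=None
    for s in itertools.product([1,-1],repeat=4):
        for o7 in (0,1.57,3.14,-1.57):
          for o1 in (0,-.5,.5,3.14):
            f=least_squares(res,[.3,.42,.4,.3,0,0,0,o1,o7,0],args=(s,),max_nfev=60)
            if best is None or f.cost<best[0]-1e-9: best=(f.cost,s,f.x)
    return best
if __name__=="__main__":
    b=fit();print(b[0],b[1],b[2].round(4));print(np.abs(res(b[2],b[1])).max());np.savez("kin.npz",s=b[1],x=b[2])
E
time python3 kin.py
```

```text
1.7169063665022023e-05 (-1, -1, -1, -1) [ 2.1630e-01  3.8480e-01  4.9180e-01  3.1580e-01  1.0900e-02 -8.8100e-02
 -9.3000e-03  8.0000e-04  1.5713e+00 -4.5600e-02]
0.0032293093972753095
real	0m29.295s
user	0m29.692s
sys	0m0.104s
```

```bash
cat >> kin.py <<'E'
def ik(p,r,q0,pr,s,w=0.02):
    f=lambda q:np.r_[(fk(q,pr,s)[0]-p)*5,(fk(q,pr,s)[1].inv()*r).as_rotvec(),w*(q-q0)*.1]
    o=least_squares(f,np.clip(q0,LO+.01,HI-.01),bounds=(LO+.005,HI-.005),max_nfev=60);P,Q=fk(o.x,pr,s)
    return o.x,np.linalg.norm(P-p),(Q.inv()*r).magnitude()
E
cat > t.py <<'E'
from kin import *
from h import tool
k=np.load("kin.npz");pr,s=k["x"],k["s"]
rng=np.random.default_rng(0)
for psi in range(-180,180,30):
    best=None
    for (x,y) in ((.53,0),(.5,.05),(.55,-.05)):
      for i in range(8):
        q,e,a=ik(np.array([x,y,.06]),tool(psi,65),LO+(HI-LO)*rng.random(7),pr,s,0)
        if e<.003 and a<.02:
            m=np.min(np.minimum(q-LO,HI-q))
            if best is None or m>best[0]: best=(m,(x,y),q.round(2))
    print(psi,best)
E
python3 t.py
```

```text
-180 None
-150 (np.float64(0.056342927488683525), (0.5, 0.05), array([-0.63,  1.05,  0.58,  1.26, -0.04,  2.  ,  2.08]))
-120 (np.float64(0.35676351908792503), (0.55, -0.05), array([-0.56,  0.88,  0.34,  1.46,  0.48,  1.7 ,  2.23]))
-90 (np.float64(0.4727381789485712), (0.53, 0), array([-0.58,  0.62,  0.01,  1.84,  0.86,  1.54,  2.13]))
-60 (np.float64(0.26028010926740297), (0.5, 0.05), array([-0.06,  0.56, -0.78,  2.16,  1.36,  1.63,  2.03]))
-30 None
0 None
30 (np.float64(0.0166872603693351), (0.55, -0.05), array([ 1.88,  1.12, -1.44,  2.4 ,  0.06,  0.08, -0.25]))
60 (np.float64(0.26341683053768206), (0.53, 0), array([ 1.4 ,  0.69, -0.99,  2.16, -0.88,  0.78,  0.71]))
90 (np.float64(0.724495767099604), (0.55, -0.05), array([ 1.02,  0.91, -0.75,  1.62, -0.48,  1.3 ,  0.61]))
120 (np.float64(0.5418884619688267), (0.5, 0.05), array([ 0.8 ,  1.04, -0.87,  1.51, -0.21,  1.52,  0.58]))
150 (np.float64(0.16278439967968605), (0.5, 0.05), array([ 0.39,  1.08, -0.6 ,  1.21, -0.14,  1.9 ,  0.87]))
```

```bash
cat > t2.py <<'E'
from kin import *
from h import *
np.set_printoptions(suppress=True,precision=3)
p,d=load("side0");c=camera_params("side")
for nm,m in dict(pink=(p[:,:,2].astype(int)-p[:,:,1]>60)&(p[:,:,0].astype(int)-p[:,:,1]>20)&(d>0)).items():
    W=cloud(d,c)[m];W=W[(W[:,0]<.6)&(abs(W[:,1])<.4)];print(nm,np.percentile(W,[1,99],axis=0))
print("gasket",ray(336,276,.004,c),"nipple",ray(357,360,.09,c))
k=np.load("kin.npz");pr,s=k["x"],k["s"]
def pts(q):
    # wrist (j6) and elbow points
    a=pr.copy();a[3]=0;w=fk(q,a,s)[0];a[2]=0;a[5]=0;return w,fk(q,a,s)[0]
q0=np.array([ 0.601,0.49,-0.361,1.417,0.323,1.666,-1.236])
rng=np.random.default_rng(1)
for psi in (60,75,90,100):
  for xy in ((.46,.06),(.5,.05),(.55,.05),(.5,.02)):
    best=None
    for i in range(8):
        q,e,a=ik(np.array([*xy,.045]),tool(psi,65),q0 if i==0 else LO+(HI-LO)*rng.random(7),pr,s,0.0 if i else .02)
        if e<.003 and a<.02:
            m=np.min(np.minimum(q-LO,HI-q))
            if best is None or m>best[0]: best=(m,q)
    if best is not None: print(psi,xy,round(best[0],2),best[1].round(2),*pts(best[1]))
E
python3 t2.py
```

```text
pink [[ 0.278 -0.131  0.005]
 [ 0.389 -0.078  0.114]]
gasket [0.38  0.131 0.004] nipple [0.346 0.402 0.09 ]
60 (0.46, 0.06) 0.04 [ 1.78  1.05 -1.36  2.38 -0.25  0.51  0.27] [ 0.317 -0.188  0.178] [-0.114 -0.313  0.399]
60 (0.5, 0.05) 0.14 [ 1.58  0.87 -1.22  2.28 -0.64  0.57  0.57] [ 0.357 -0.198  0.178] [-0.048 -0.292  0.455]
60 (0.55, 0.05) 0.25 [ 1.34  0.78 -1.05  2.17 -0.89  0.64  0.71] [ 0.407 -0.198  0.178] [ 0.018 -0.271  0.483]
60 (0.5, 0.02) 0.18 [ 1.53  0.76 -1.1   2.24 -0.79  0.7   0.69] [ 0.357 -0.228  0.178] [-0.033 -0.265  0.488]
75 (0.46, 0.06) 0.23 [ 1.48  0.86 -1.14  2.19 -0.49  0.82  0.55] [ 0.386 -0.216  0.178] [-0.02  -0.292  0.459]
75 (0.5, 0.05) 0.34 [ 1.4   0.92 -1.12  2.08 -0.44  0.82  0.48] [ 0.426 -0.226  0.178] [ 0.008 -0.307  0.44 ]
75 (0.55, 0.05) 0.46 [ 1.2   0.87 -0.98  1.96 -0.59  0.85  0.56] [ 0.476 -0.226  0.178] [ 0.065 -0.289  0.455]
75 (0.5, 0.02) 0.37 [ 1.3   0.78 -0.95  2.05 -0.63  0.93  0.65] [ 0.426 -0.256  0.178] [ 0.029 -0.273  0.481]
90 (0.46, 0.06) 0.41 [ 1.16  0.78 -0.9   2.01 -0.54  1.08  0.68] [ 0.46  -0.226  0.178] [ 0.066 -0.264  0.483]
90 (0.5, 0.05) 0.52 [ 1.06  0.82 -0.84  1.9  -0.55  1.11  0.66] [ 0.5   -0.236  0.178] [ 0.096 -0.266  0.471]
90 (0.55, 0.05) 0.57 [ 1.02  0.94 -0.9   1.75 -0.45  1.1   0.54] [ 0.55  -0.236  0.178] [ 0.123 -0.287  0.433]
90 (0.5, 0.02) 0.56 [ 1.11  0.85 -0.85  1.86 -0.49  1.15  0.63] [ 0.5   -0.266  0.178] [ 0.088 -0.278  0.461]
100 (0.46, 0.06) 0.53 [ 1.05  0.85 -0.87  1.89 -0.43  1.21  0.65] [ 0.51  -0.222  0.178] [ 0.102 -0.271  0.463]
100 (0.5, 0.05) 0.65 [ 0.95  0.88 -0.79  1.77 -0.46  1.25  0.65] [ 0.55  -0.232  0.178] [ 0.135 -0.264  0.454]
100 (0.55, 0.05) 0.66 [ 0.88  0.97 -0.81  1.62 -0.41  1.27  0.57] [ 0.6   -0.232  0.178] [ 0.166 -0.271  0.424]
100 (0.5, 0.02) 0.64 [ 1.01  0.92 -0.83  1.73 -0.38  1.28  0.62] [ 0.55  -0.262  0.178] [ 0.124 -0.282  0.439]
```

```bash
cat > t3.py <<'E'
from kin import *
from h import *
np.set_printoptions(suppress=True,precision=2)
k=np.load("kin.npz");pr,s=k["x"],k["s"]
st=read_state();q=st["joint_positions"].copy();p0=st["ee_pos"];r0=R.from_quat(st["eef_rot"])
print(fk(q,pr,s)[0]-p0)
def run(q,wps):
    p,r=fk(q,pr,s)
    for P,Rt,n in wps:
        rv=(r.inv()*Rt).as_rotvec();p1=np.array(P)
        for i in range(1,n+1):
            q,e,a=ik(p+(p1-p)*i/n,r*R.from_rotvec(rv*i/n),q,pr,s,.3)
            if i%3==0 or i==n: print(i,q,round(e,4),round(a,3))
        p,r=fk(q,pr,s);print('--',np.degrees(rv))
print("A");qa=q.copy();run(qa,[([.48,-.18,.30],tool(7,-25),4),([.5,.05,.28],tool(90,-20),12),([.5,.07,.22],tool(90,65.5),12),([.5,.07,.045],tool(90,65.5),6)])
print("B");run(qa,[([.48,-.2,.30],tool(7,-25),4),([.5,.07,.25],tool(90,65.5),18),([.5,.07,.045],tool(90,65.5),6)])
E
python3 t3.py
```

```text
[ 0. -0.  0.]
A
3 [ 0.51  0.42 -0.4   1.36  0.27  1.81 -1.33] 0.0 0.0
4 [ 0.48  0.41 -0.41  1.32  0.25  1.87 -1.36] 0.0 0.0
-- [ 0.31 -0.52  0.08]
3 [ 0.43  0.35 -0.51  1.42  0.32  1.8  -1.17] 0.0 0.0
6 [ 0.38  0.29 -0.61  1.51  0.38  1.73 -0.96] 0.0 0.0
9 [ 0.35  0.23 -0.71  1.59  0.42  1.64 -0.75] 0.0 0.0
12 [ 0.32  0.18 -0.79  1.65  0.44  1.53 -0.53] 0.0 0.0
-- [-31.77   4.09 -76.7 ]
3 [ 0.55  0.11 -0.77  1.7   0.05  1.35 -0.23] 0.0 0.0
6 [ 0.74  0.12 -0.74  1.77 -0.33  1.3   0.1 ] 0.0 0.0
9 [ 0.88  0.23 -0.73  1.84 -0.63  1.33  0.37] 0.0 0.0
12 [ 0.97  0.42 -0.75  1.89 -0.83  1.39  0.58] 0.0 0.0
-- [-0.   85.5  -0.01]
3 [ 0.93  0.55 -0.7   1.93 -0.79  1.27  0.69] 0.0 0.0
6 [ 0.89  0.71 -0.65  1.94 -0.74  1.15  0.79] 0.0 0.0
-- [-0.    0.01 -0.  ]
B
3 [ 0.53  0.43 -0.39  1.34  0.28  1.81 -1.3 ] 0.0 0.0
4 [ 0.5   0.42 -0.4   1.31  0.26  1.87 -1.33] 0.0 0.0
-- [ 0.31 -0.52  0.08]
3 [ 0.62  0.3  -0.48  1.45  0.09  1.69 -1.09] 0.0 0.0
6 [ 0.75  0.21 -0.55  1.58 -0.13  1.54 -0.79] 0.0 0.0
9 [ 0.86  0.16 -0.59  1.69 -0.37  1.44 -0.44] 0.0 0.0
12 [ 0.93  0.16 -0.63  1.79 -0.59  1.41 -0.09] 0.0 0.0
15 [ 0.98  0.24 -0.68  1.85 -0.76  1.41  0.25] 0.0 0.0
18 [ 0.98  0.38 -0.75  1.86 -0.85  1.43  0.55] 0.0 0.0
-- [ 31.41  72.84 -85.13]
3 [ 0.94  0.53 -0.71  1.93 -0.8   1.29  0.67] 0.0 0.0
6 [ 0.89  0.7  -0.65  1.94 -0.75  1.16  0.79] 0.0 0.0
-- [-0.  0. -0.]
```

```bash
python3 -c "
from h import *
plan([.48,-.2,.30],R.from_quat(read_state()['eef_rot']),6,jaw=1)"
```

```text
time 6.3 tot mm [  6.6  83.9 103.6] deg [0. 0. 0.] per-row 22.2 0.0
[0, 0, 0, -0.0046, -0.0137, -0.0169, 1],
[0, 0, 0, -0.0046, -0.0137, -0.0169, 1],
[0, 0, 0, -0.0046, -0.0137, -0.0169, 1],
[0, 0, 0, -0.0046, -0.0137, -0.0169, 1],
[0, 0, 0, -0.0046, -0.0137, -0.0169, 1],
[0, 0, 0, -0.0046, -0.0137, -0.0169, 1],
```

Emit:
send_rows(steps=[[0,0,0,-0.0025,-0.007,-0.009,1],[0,0,0,-0.0046,-0.0137,-0.017,1],[0,0,0,-0.0046,-0.0137,-0.017,1],[0,0,0,-0.0046,-0.0137,-0.017,1],[0,0,0,-0.0046,-0.0137,-0.017,1],[0,0,0,-0.0046,-0.0137,-0.017,1],[0,0,0,-0.002,-0.006,-0.008,1],[0,0,0,0,0,0,1],[0,0,0,0,0,0,1],[0,0,0,0,0,0,1]])

```text
time: 7.3
ee_pos: [0.4784, -0.1945, 0.3001]
eef_rot: [0.974, 0.062, -0.217, 0.013]
ft_force: [-0.8, -0.2, -3.5]
width: 0.0436
```

```bash
python3 -c "
from h import *
plan([.5,.07,.25],tool(90,65.5),20,jaw=1)"
```

```text
time 7.3 tot mm [ 21.6 264.5 -50.1] deg [ 31.1  73.  -84.9] per-row 13.5 5.81
[1.56, 3.65, -4.25, 0.0036, -0.013, 0.0011, 1],
[1.56, 3.65, -4.25, 0.0044, -0.0126, 0.0017, 1],
[1.56, 3.65, -4.25, 0.0052, -0.0122, 0.0024, 1],
[1.56, 3.65, -4.25, 0.0059, -0.0117, 0.0031, 1],
[1.56, 3.65, -4.25, 0.0066, -0.0112, 0.0038, 1],
[1.56, 3.65, -4.25, 0.0071, -0.0106, 0.0045, 1],
[1.56, 3.65, -4.25, 0.0076, -0.0099, 0.0052, 1],
[1.56, 3.65, -4.25, 0.0079, -0.0092, 0.006, 1],
[1.56, 3.65, -4.25, 0.0081, -0.0084, 0.0067, 1],
[1.56, 3.65, -4.25, 0.0083, -0.0076, 0.0075, 1],
[1.56, 3.65, -4.25, 0.0083, -0.0068, 0.0082, 1],
[1.56, 3.65, -4.25, 0.0082, -0.0059, 0.0089, 1],
[1.56, 3.65, -4.25, 0.0081, -0.0051, 0.0096, 1],
[1.56, 3.65, -4.25, 0.0078, -0.0042, 0.0102, 1],
[1.56, 3.65, -4.25, 0.0074, -0.0034, 0.0108, 1],
[1.56, 3.65, -4.25, 0.0069, -0.0025, 0.0113, 1],
[1.56, 3.65, -4.25, 0.0063, -0.0017, 0.0118, 1],
[1.56, 3.65, -4.25, 0.0057, -0.0009, 0.0122, 1],
[1.56, 3.65, -4.25, 0.0049, -0.0002, 0.0126, 1],
[1.56, 3.65, -4.25, 0.0041, 0.0005, 0.0129, 1],
```

Emit:
send_rows(steps=[[1.56,3.65,-4.25,0.0036,-0.013,0.001,1],[1.56,3.65,-4.25,0.0044,-0.0126,0.0017,1],[1.56,3.65,-4.25,0.0052,-0.0122,0.0024,1],[1.56,3.65,-4.25,0.006,-0.0117,0.003,1],[1.56,3.65,-4.25,0.0066,-0.0112,0.0038,1],[1.56,3.65,-4.25,0.007,-0.0106,0.0045,1],[1.56,3.65,-4.25,0.0076,-0.01,0.0052,1],[1.56,3.65,-4.25,0.008,-0.0092,0.006,1],[1.56,3.65,-4.25,0.008,-0.0084,0.0067,1],[1.56,3.65,-4.25,0.0083,-0.0076,0.0075,1]])

```text
time: 8.3
ee_pos: [0.485, -0.0653, 0.2671]
eef_rot: [0.893, 0.38, 0.102, -0.22]
ft_force: [-0.6, -1.1, -4.1]
width: 0.0438
```

```bash
python3 -c "
from h import *
plan([.5,.07,.25],tool(90,65.5),9,jaw=1)"
```

```text
time 8.3 tot mm [ 15.  135.3 -17.1] deg [ 15.1  35.3 -41.9] per-row 15.2 6.31
[1.67, 3.92, -4.65, 0.01, -0.0074, 0.0088, 1],
[1.67, 3.92, -4.65, 0.0099, -0.0064, 0.0096, 1],
[1.67, 3.92, -4.65, 0.0097, -0.0053, 0.0105, 1],
[1.67, 3.92, -4.65, 0.0094, -0.0042, 0.0113, 1],
[1.67, 3.92, -4.65, 0.0089, -0.0031, 0.012, 1],
[1.67, 3.92, -4.65, 0.0082, -0.002, 0.0127, 1],
[1.67, 3.92, -4.65, 0.0075, -0.001, 0.0133, 1],
[1.67, 3.92, -4.65, 0.0066, -0.0001, 0.0138, 1],
[1.67, 3.92, -4.65, 0.0056, 0.0008, 0.0142, 1],
```

Emit:
send_rows(steps=[[1.67,3.9,-4.65,0.01,-0.0074,0.0088,1],[1.67,3.9,-4.65,0.01,-0.0064,0.0096,1],[1.67,3.9,-4.65,0.0097,-0.0053,0.0105,1],[1.67,3.9,-4.65,0.0094,-0.0042,0.0113,1],[1.67,3.9,-4.65,0.009,-0.003,0.012,1],[1.67,3.9,-4.65,0.0082,-0.002,0.0127,1],[1.67,3.9,-4.65,0.0075,-0.001,0.0133,1],[1.67,3.9,-4.65,0.0066,0,0.0138,1],[0.8,2,-2.3,0.003,0.0005,0.007,1],[0,0,0,0,0,0,1]])

```text
time: 9.3
ee_pos: [0.4943, 0.0571, 0.2418]
eef_rot: [0.61, 0.586, 0.376, -0.378]
ft_force: [-0.4, -0.8, -3.4]
width: 0.0435
```

```bash
python3 -c "
from h import *
plan([.5,.07,.25],tool(90,65.5),2,jaw=1)
p,d=camera('side');cv2.imwrite('pics/s4.png',p);np.savez('pics/s4.npz',p=p,d=d)
p,d=camera('wrist');cv2.imwrite('pics/w4.png',p)
p,d=camera('scene');cv2.imwrite('pics/c4.png',p);np.savez('pics/c4.npz',p=p,d=d)"
```

```text
time 9.3 tot mm [ 5.7 12.9  8.2] deg [ 0.9  1.  -1.7] per-row 8.1 1.09
[0.43, 0.52, -0.85, 0.0066, 0.0026, 0.0041, 1],
[0.43, 0.52, -0.85, 0.0065, 0.0027, 0.0041, 1],
```

View pics/s4.png

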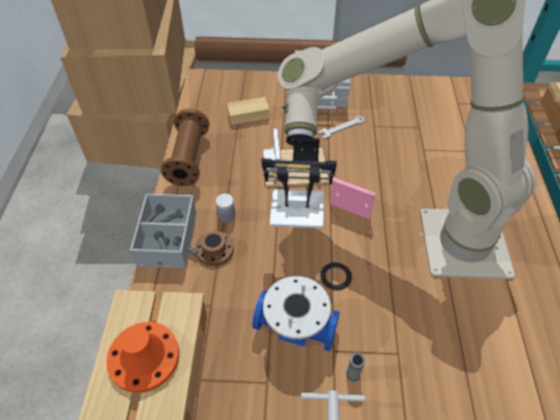

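View pics/c4.png

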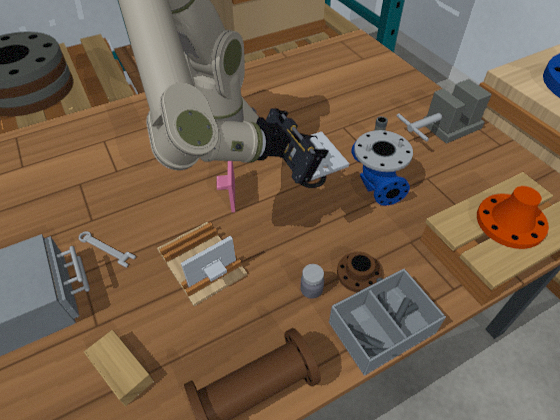

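The plate is held rib up at side (297,210) and scene (330,155). The rack now holds only the blank. I'll measure the plate's tilt.

```bash
python3 - <<'E'
from h import *
np.set_printoptions(suppress=True,precision=4)
for n,(u0,u1,v0,v1) in dict(s4=(268,328,185,228),c4=(300,350,130,185)).items():
    q=np.load(f"pics/{n}.npz");c=camera_params("side" if n=="s4" else "scene");W=cloud(q["d"],c)[v0:v1,u0:u1].reshape(-1,3)
    col=q["p"][v0:v1,u0:u1].reshape(-1,3).astype(int)
    m=(col.min(1)>120)&(np.ptp(col,axis=1)<40)&(W[:,2]>.15)&(W[:,2]<.235);W=W[m]
    for _ in range(8):
        mm=W.mean(0);u,s,v=np.linalg.svd(W-mm,full_matrices=False);nn=v[2]*np.sign(v[2][2]);r=(W-mm)@nn;W=W[abs(r)<max(.002,2*r.std())]
    print(n,len(W),mm,nn,r.std(),W.min(0),W.max(0))
E
```

```text
s4 1256 [0.4964 0.0698 0.2182] [0.0276 0.0196 0.9994] 0.0015825194652858093 [0.4318 0.0029 0.2129] [0.5616 0.1197 0.2234]
c4 513 [0.5171 0.0862 0.2175] [0.0281 0.027  0.9992] 0.0010358928432974582 [0.4284 0.0147 0.2141] [0.5617 0.1172 0.2209]
```

```bash
python3 -c "
from h import *
r=R.from_quat(read_state()['eef_rot']); r2=R.from_rotvec([.023,-.028,0])*r; print(r2.as_quat().round(4).tolist())
plan([.5,.065,.055],r2,9,jaw=1)"
```

```text
[0.6011, 0.5875, 0.3907, -0.3754]
time 9.45 tot mm [   5.1    8.5 -188.1] deg [-0.7  1.4 -1.4] per-row 20.9 0.23
[-0.07, 0.15, -0.16, -0.0184, 0.0009, 0.0099, 1],
[-0.07, 0.15, -0.16, -0.0184, 0.0009, 0.0099, 1],
[-0.07, 0.15, -0.16, -0.0184, 0.0008, 0.0098, 1],
[-0.07, 0.15, -0.16, -0.0185, 0.0008, 0.0098, 1],
[-0.07, 0.15, -0.16, -0.0185, 0.0007, 0.0097, 1],
[-0.07, 0.15, -0.16, -0.0185, 0.0006, 0.0097, 1],
[-0.07, 0.15, -0.16, -0.0186, 0.0006, 0.0096, 1],
[-0.07, 0.15, -0.16, -0.0186, 0.0005, 0.0096, 1],
[-0.07, 0.15, -0.16, -0.0186, 0.0004, 0.0096, 1],
```

Emit:
send_rows(steps=[[0,0,0,-0.01,0.0009,0.005,1],[0,0.15,-0.15,-0.0184,0.0009,0.0099,1],[-0.1,0.15,-0.15,-0.0184,0.0008,0.0098,1],[-0.1,0.15,-0.15,-0.0185,0.0008,0.0098,1],[-0.1,0.15,-0.15,-0.0185,0.0007,0.0097,1],[-0.1,0.15,-0.15,-0.0185,0.0006,0.0097,1],[-0.1,0.15,-0.15,-0.0186,0.0006,0.0096,1],[-0.1,0.15,-0.15,-0.0186,0.0005,0.0096,1],[-0.1,0.15,-0.15,-0.009,0.0004,0.005,1],[0,0,0,0,0,0,1]])

```text
time: 10.45
ee_pos: [0.5019, 0.056, 0.0645]
eef_rot: [0.609, 0.588, 0.386, -0.366]
ft_force: [0.5, 0.7, -2.4]
width: 0.0432
```

```bash
python3 - <<'E'
from h import *
np.set_printoptions(suppress=True,precision=4)
plan([.5,.065,.038],R.from_quat([0.6011, 0.5875, 0.3907, -0.3754]),5,jaw=1)
for cn,(u0,u1,v0,v1) in dict(side=(262,335,195,270)).items():
    p,d=camera(cn);W=cloud(d,camera_params(cn))[v0:v1,u0:u1].reshape(-1,3);cv2.imwrite("pics/s5.png",p)
    col=p[v0:v1,u0:u1].reshape(-1,3).astype(int)
    m=(col.min(1)>120)&(np.ptp(col,axis=1)<40)&(W[:,2]>.012)&(W[:,2]<.05);W=W[m]
    for _ in range(8):
        mm=W.mean(0);u,s,v=np.linalg.svd(W-mm,full_matrices=False);nn=v[2]*np.sign(v[2][2]);r=(W-mm)@nn;W=W[abs(r)<max(.002,2*r.std())]
    print(len(W),mm,nn,r.std(),W.min(0),W.max(0))
E
```

```text
time 10.45 tot mm [ -1.9   9.  -26.5] deg [ 0.7  1.4 -0.3] per-row 5.6 0.31
[0.13, 0.27, -0.06, -0.004, -0.0005, 0.0039, 1],
[0.13, 0.27, -0.06, -0.004, -0.0005, 0.0039, 1],
[0.13, 0.27, -0.06, -0.004, -0.0005, 0.0039, 1],
[0.13, 0.27, -0.06, -0.004, -0.0005, 0.0039, 1],
[0.13, 0.27, -0.06, -0.0041, -0.0005, 0.0038, 1],
1110 [0.5049 0.0669 0.0409] [-0.0034  0.0214  0.9998] 0.0020797809281159754 [ 0.4403 -0.0002  0.0358] [0.5704 0.1186 0.0464]
```

View pics/s5.png

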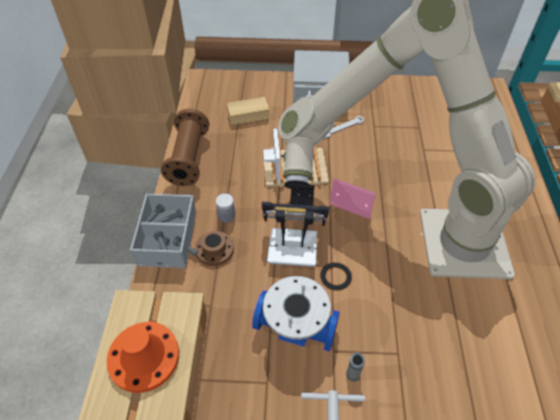

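Emit:
send_rows(steps=[[0.1,0.3,0,-0.004,0,0.0022,1],[0.1,0.3,0,-0.005,0,0.0026,1],[0.1,0.3,0,-0.005,0,0.0026,1],[0.1,0.2,0,-0.005,0,0.0026,1],[0,0.1,0,-0.003,0,0.0016,1],[0,0,0,-0.001,0,0.0005,1],[0,0,0,0,0,0,1],[0,0,0,0,0,0,1],[0,0,0,0,0,0,1],[0,0,0,0,0,0,1]])

```text
time: 11.5
ee_pos: [0.5042, 0.0562, 0.0396]
eef_rot: [0.603, 0.587, 0.391, -0.373]
ft_force: [-0.6, 0.7, -2.5]
width: 0.0437
```

```bash
python3 - <<'E'
from h import *
np.set_printoptions(suppress=True,precision=4)
s=read_state();print(s["ft_force"],s["torque"])
for cn,(u0,u1,v0,v1) in dict(side=(262,335,195,270)).items():
    p,d=camera(cn);W=cloud(d,camera_params(cn))[v0:v1,u0:u1].reshape(-1,3)
    col=p[v0:v1,u0:u1].reshape(-1,3).astype(int)
    m=(col.min(1)>120)&(np.ptp(col,axis=1)<40)&(W[:,2]>.004)&(W[:,2]<.03);W=W[m]
    for _ in range(8):
        mm=W.mean(0);u,s,v=np.linalg.svd(W-mm,full_matrices=False);nn=v[2]*np.sign(v[2][2]);r=(W-mm)@nn;W=W[abs(r)<max(.002,2*r.std())]
    print(len(W),mm,nn,r.std(),W.min(0),W.max(0))
E
```

```text
[-0.6063  0.6599 -2.4845] [-1.7044 -0.0676  0.0032]
1059 [0.5071 0.0684 0.0162] [-0.0064  0.0034  1.    ] 0.002014712354377603 [0.442  0.0039 0.0118] [0.5731 0.1191 0.0206]
```

Emit:
send_rows(steps=[[0,0,0,-0.0015,0,0.0008,1],[0,0,0,-0.0015,0,0.0008,1],[0,0,0,-0.001,0,0.0005,1],[0,0,0,-0.0005,0,0.0003,1],[0,0,0,0,0,0,1],[0,0,0,0,0,0,1],[0,0,0,0,0,0,1],[0,0,0,0,0,0,1],[0,0,0,0,0,0,1],[0,0,0,0,0,0,1]])

```text
time: 12.55
ee_pos: [0.5043, 0.0565, 0.0344]
eef_rot: [0.603, 0.587, 0.391, -0.372]
ft_force: [-0.9, 0.0, -3.2]
width: 0.0435
```

Emit:
send_rows(steps=[[0,0,0,-0.001,0,0.0005,1],[0,0,0,0,0,0,1],[0,0,0,0,0,0,0.4],[0,0,0,0,0,0,0],[0,0,0,0,0,0,-1],[0,0,0,0,0,0,-1],[0,0,0,0,0,0,-1],[0,0,0,0,0,0,-1],[0,0,0,0,0,0,-1],[0,0,0,0,0,0,-1]])

```text
time: 13.55
ee_pos: [0.5048, 0.0573, 0.0351]
eef_rot: [0.602, 0.587, 0.392, -0.373]
ft_force: [0.3, 1.3, -0.3]
width: 0.0822
```

Emit:
send_rows(steps=[[0,0,0,0,0,-0.01,-1],[0,0,0,0,0,-0.02,-1],[0,0,0,0.005,0,-0.025,-1],[0,0,0,0.01,0,-0.02,-1],[0,0,0,0.02,0,-0.02,-1],[0,0,0,0.025,0,-0.015,-1],[0,0,0,0.03,0,-0.015,-1],[0,0,0,0.03,0,-0.015,-1],[0,0,0,0.03,0,-0.015,-1],[0,0,0,0.03,0,-0.015,-1]])

```text
time: 14.55
ee_pos: [0.497, -0.0321, 0.2767]
eef_rot: [0.604, 0.584, 0.391, -0.375]
ft_force: [-0.4, -0.0, 0.0]
width: 0.0873
```

```bash
python3 - <<'E'
from h import *
np.set_printoptions(suppress=True,precision=4)
s=read_state();print(s["joint_positions"],s["ft_force"])
p,d=camera("side");cv2.imwrite("pics/s6.png",p);np.savez("pics/s6.npz",p=p,d=d)
p,d=camera("scene");cv2.imwrite("pics/c6.png",p);np.savez("pics/c6.npz",p=p,d=d)
E
```

```text
[ 1.026   0.4719 -0.6188  1.7006 -0.7648  1.5859  0.5699] [-0.3542 -0.0128  0.0067]
```

View pics/s6.png

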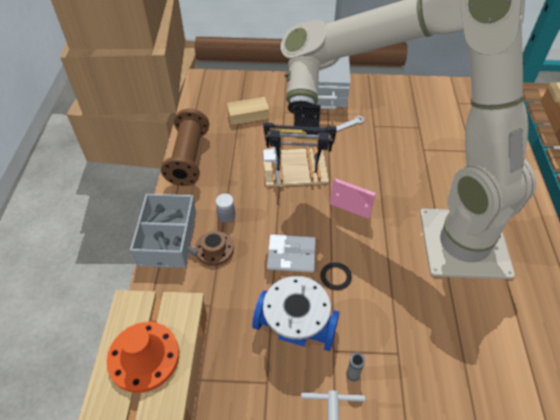

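```bash
cat > t4.py <<'E'
from kin import *
from h import *
np.set_printoptions(suppress=True,precision=2)
k=np.load("kin.npz");pr,s=k["x"],k["s"]
q0=read_state()["joint_positions"];rng=np.random.default_rng(1)
for yb,dl in((90,71.6),(-90,71.6),(0,71.6),(180,71.6),(90,-108.4),(0,-108.4),(180,-108.4)):
    q,e,a=ik(np.array([.5,.07,.15]),tool(yb),q0,pr,s,.02)
    print("bench",yb,q,round(e,4),round(a,3))
    n=10;r=tool(yb)
    for i in range(1,n+1):
        q,e,a=ik(np.array([.5,.07,.15])+np.array([-.0105,.221,.08])*i/n,tool(yb+dl*i/n),q,pr,s,.3)
    print("  valve",yb+dl,q,round(e,4),round(a,3),"margin",np.min(np.minimum(q-LO,HI-q)).round(2))
p,d=load("s6");W=cloud(d,camera_params("side"))[225:280,262:325].reshape(-1,3)
p2,d2=load("c6");c2=camera_params("scene");W2=cloud(d2,c2)[130:230,270:370].reshape(-1,3)
np.set_printoptions(suppress=True,precision=4)
for A in(W,W2):
    A=A[(A[:,0]>.4)&(A[:,0]<.62)&(A[:,1]>-.03)&(A[:,1]<.16)]
    m=(A[:,2]>.0065)&(A[:,2]<.014);B=A[m]
    B=B[(abs(B[:,0]-.507)<.09)]
    (cx,cy),wh,an=cv2.minAreaRect((B[:,:2]*1000).astype(np.float32));print("plate",len(B),cx,cy,wh,an,np.median(B[:,2]))
    T=A[A[:,2]>.041];print("rib",len(T),cv2.minAreaRect((T[:,:2]*1000).astype(np.float32)),np.median(T,0))
E
python3 t4.py
```

```text
bench 90 [ 0.48  0.17 -0.75  1.88  0.13  1.14 -0.32] 0.0 0.0
  valve 161.6 [ 0.15  0.4  -0.98  1.56  0.34  1.36  0.39] 0.0 0.0 margin 0.49
bench -90 [ 1.67 -0.49 -1.46  2.02 -0.68  1.13 -2.59] 0.0194 0.188
  valve -18.400000000000006 [ 1.28 -0.49 -1.46  1.84 -0.62  1.18 -1.92] 0.0333 0.235 margin 0.01
bench 0 [ 0.38  0.15 -0.64  1.89  0.1   1.13 -1.87] 0.0 0.0
  valve 71.6 [ 0.09  0.36 -0.88  1.57  0.28  1.35 -1.14] 0.0 0.0 margin 0.59
bench 180 [ 0.61  0.21 -0.9   1.87  0.18  1.14  1.21] 0.0 0.0
  valve 251.6 [ 0.22  0.46 -1.11  1.55  0.42  1.39  1.9 ] 0.0 0.0 margin 0.36
bench 90 [ 0.48  0.17 -0.75  1.88  0.13  1.14 -0.32] 0.0 0.0
  valve -18.400000000000006 [-0.21  0.25 -0.47  1.61  0.12  1.31 -2.59] 0.0001 0.002 margin 0.01
bench 0 [ 0.38  0.15 -0.64  1.89  0.1   1.13 -1.87] 0.0 0.0
  valve -108.4 [-1.27  0.59  1.33  1.71 -0.9   1.64 -2.59] 0.0599 0.786 margin 0.01
bench 180 [ 0.61  0.21 -0.9   1.87  0.18  1.14  1.21] 0.0 0.0
  valve 71.6 [-0.04  0.3  -0.7   1.58  0.2   1.33 -1.08] 0.0 0.0 margin 0.73
plate 1154 507.2303466796875 59.81334686279297 (166.40774536132812, 179.36428833007812) 3.987612247467041 0.010407267335970416
rib 76 ((506.52777099609375, 61.8497314453125), (42.129730224609375, 18.035070419311523), 2.2080812454223633) [0.5053 0.0618 0.0459]
plate 1191 495.16632080078125 80.87005615234375 (152.41986083984375, 154.69573974609375) 0.39711424708366394 0.010475435015597334
rib 187 ((500.0185852050781, 19.132553100585938), (97.705322265625, 106.59706115722656), 89.92486572265625) [ 0.5021 -0.0164  0.2745]
```

```bash
python3 -c "
from h import *
plan([.46,.05,.27],tool(0),17)"
```

```text
time 14.65 tot mm [-38.5  82.4  -9.1] deg [-49.4 -52.   77.7] per-row 5.4 6.22
[-2.91, -3.06, 4.57, 0.0015, -0.0024, 0.0045, -1],
[-2.91, -3.06, 4.57, 0.0015, -0.0028, 0.0043, -1],
[-2.91, -3.06, 4.57, 0.0015, -0.0031, 0.0041, -1],
[-2.91, -3.06, 4.57, 0.0015, -0.0035, 0.0039, -1],
[-2.91, -3.06, 4.57, 0.0014, -0.0038, 0.0036, -1],
[-2.91, -3.06, 4.57, 0.0013, -0.004, 0.0033, -1],
[-2.91, -3.06, 4.57, 0.0011, -0.0043, 0.003, -1],
[-2.91, -3.06, 4.57, 0.0009, -0.0045, 0.0028, -1],
[-2.91, -3.06, 4.57, 0.0007, -0.0047, 0.0025, -1],
[-2.91, -3.06, 4.57, 0.0004, -0.0049, 0.0022, -1],
[-2.91, -3.06, 4.57, 0.0001, -0.005, 0.002, -1],
[-2.91, -3.06, 4.57, -0.0002, -0.0051, 0.0017, -1],
[-2.91, -3.06, 4.57, -0.0005, -0.0052, 0.0015, -1],
[-2.91, -3.06, 4.57, -0.0008, -0.0052, 0.0012, -1],
[-2.91, -3.06, 4.57, -0.0012, -0.0051, 0.001, -1],
[-2.91, -3.06, 4.57, -0.0015, -0.0051, 0.0008, -1],
[-2.91, -3.06, 4.57, -0.0019, -0.005, 0.0007, -1],
```

Emit:
send_rows(steps=[[-2.9,-3.05,4.55,0.0015,-0.0024,0.0045,-1],[-2.9,-3.05,4.55,0.0015,-0.0028,0.0043,-1],[-2.9,-3.05,4.55,0.0015,-0.003,0.004,-1],[-2.9,-3.05,4.55,0.0015,-0.0035,0.004,-1],[-2.9,-3.05,4.55,0.0014,-0.0038,0.0036,-1],[-2.9,-3.05,4.55,0.0013,-0.004,0.0033,-1],[-2.9,-3.05,4.55,0.001,-0.0043,0.003,-1],[-2.9,-3.05,4.55,0.001,-0.0045,0.0028,-1],[-2.9,-3.05,4.55,0.0007,-0.0047,0.0025,-1],[-2.9,-3.05,4.55,0.0004,-0.005,0.002,-1]])

```text
time: 15.65
ee_pos: [0.4734, 0.0099, 0.2719]
eef_rot: [0.937, 0.254, 0.174, -0.163]
ft_force: [-0.8, -1.0, -0.0]
width: 0.0871
```

```bash
python3 -c "
from h import *
plan([.46,.05,.27],tool(0),8)"
```

```text
time 15.65 tot mm [-13.4  40.1  -1.9] deg [-19.1 -20.4  29.8] per-row 5.3 5.11
[-2.39, -2.55, 3.72, 0.0006, -0.0049, 0.0018, -1],
[-2.39, -2.55, 3.72, 0.0004, -0.005, 0.0016, -1],
[-2.39, -2.55, 3.72, 0.0001, -0.0051, 0.0013, -1],
[-2.39, -2.55, 3.72, -0.0001, -0.0052, 0.0011, -1],
[-2.39, -2.55, 3.72, -0.0004, -0.0052, 0.0009, -1],
[-2.39, -2.55, 3.72, -0.0007, -0.0052, 0.0007, -1],
[-2.39, -2.55, 3.72, -0.001, -0.0052, 0.0005, -1],
[-2.39, -2.55, 3.72, -0.0014, -0.0051, 0.0004, -1],
```

Emit:
send_rows(steps=[[-2.4,-2.55,3.7,0.0006,-0.005,0.0018,-1],[-2.4,-2.55,3.7,0.0004,-0.005,0.0016,-1],[-2.4,-2.55,3.7,0,-0.005,0.0013,-1],[-2.4,-2.55,3.7,0,-0.005,0.001,-1],[-2.4,-2.55,3.7,-0.0004,-0.005,0.001,-1],[-2.4,-2.55,3.7,-0.0007,-0.005,0.0007,-1],[-2.4,-2.55,3.7,-0.001,-0.005,0.0005,-1],[-1.2,-1.2,1.8,-0.001,-0.003,0,-1],[0,0,0,0,0,0,-1],[0,0,0,0,0,0,-1]])

```text
time: 16.65
ee_pos: [0.4584, 0.0466, 0.2713]
eef_rot: [1.0, 0.006, 0.006, 0.003]
ft_force: [0.2, -0.4, -0.4]
width: 0.0872
```

```bash
python3 - <<'E'
from h import *
plan([.46,.05,.27],tool(0),1)
c=camera_params("wrist");p,d=camera("wrist");cv2.imwrite("pics/w7.png",p);np.savez("pics/w7.npz",p=p,d=d,K=c["camera_matrix"],T=c["world_from_camera"])
W=cloud(d,c)[:240];A=W.reshape(-1,3)
T=A[(A[:,2]>.04)&(A[:,2]<.055)&(abs(A[:,0]-.505)<.06)&(abs(A[:,1]-.06)<.05)];print("rib",len(T),cv2.minAreaRect((T[:,:2]*1000).astype(np.float32)),np.median(T,0))
g=p.astype(int);m=((g.min(2)>110)&(np.ptp(g,axis=2)<35)); B=cloud(d,c)[m];B=B[(B[:,2]>.006)&(B[:,2]<.016)&(abs(B[:,0]-.5)<.1)&(abs(B[:,1]-.06)<.09)];print("plate",len(B),cv2.minAreaRect((B[:,:2]*1000).astype(np.float32)),np.percentile(B[:,2],[5,50,95]))
E
```

```text
time 16.65 tot mm [ 1.6  3.4 -1.3] deg [ 0.3 -0.7  0.7] per-row 4.0 1.07
[0.35, -0.71, 0.71, 0.0016, -0.0034, 0.0013, -1],
rib 424 ((504.8323669433594, 59.06013107299805), (13.973675727844238, 43.16963195800781), 88.31710052490234) [0.50528452 0.05860258 0.04541337]
plate 7826 ((504.50811767578125, 58.90300750732422), (109.89083862304688, 130.23074340820312), 88.29285430908203) [0.00824511 0.00957195 0.01118993]
```

View pics/w7.png

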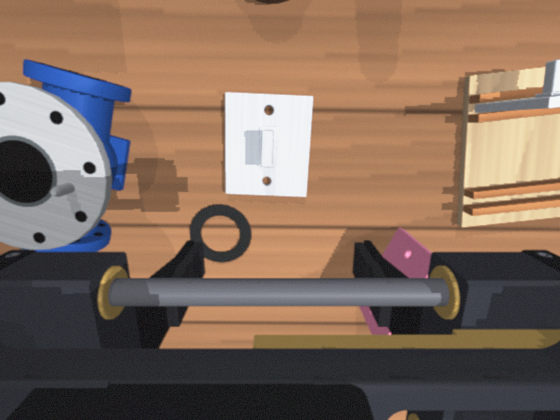

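The wrist view shows the cover flat at (268,145) with holes at (268,110) and (267,181). I measure its centre at (0.5047, 0.059) with yaw about 88.3°. Next I'll regrasp across the rib.

```bash
python3 -c "
from h import *
plan([.5047,.0590,.075],tool(-1.7),9)"
```

```text
time 16.7 tot mm [  46.3   12.7 -196.3] deg [ 0.3 -0.7  2.4] per-row 22.5 0.28
[0.04, -0.08, 0.26, 0.0049, -0.0015, 0.0219, -1],
[0.04, -0.08, 0.26, 0.0049, -0.0015, 0.0219, -1],
[0.04, -0.08, 0.26, 0.0049, -0.0015, 0.0218, -1],
[0.04, -0.08, 0.26, 0.005, -0.0015, 0.0218, -1],
[0.04, -0.08, 0.26, 0.005, -0.0015, 0.0218, -1],
[0.04, -0.08, 0.26, 0.005, -0.0015, 0.0218, -1],
[0.04, -0.08, 0.26, 0.005, -0.0015, 0.0218, -1],
[0.04, -0.08, 0.26, 0.0051, -0.0015, 0.0218, -1],
[0.04, -0.08, 0.26, 0.0051, -0.0015, 0.0218, -1],
```

Emit:
send_rows(steps=[[0,0,0.3,0.006,-0.0015,0.02,-1],[0,-0.1,0.3,0.006,-0.0015,0.02,-1],[0,-0.1,0.3,0.006,-0.0015,0.02,-1],[0,-0.1,0.3,0.006,-0.0015,0.022,-1],[0,-0.1,0.3,0.005,-0.0015,0.022,-1],[0,-0.1,0.3,0.005,-0.0015,0.022,-1],[0,-0.1,0.3,0.005,-0.0015,0.022,-1],[0,-0.1,0.3,0.004,-0.0015,0.022,-1],[0,0,0,0.002,-0.0005,0.012,-1],[0,0,0,0,0,0,-1]])

```text
time: 17.7
ee_pos: [0.5061, 0.0469, 0.0822]
eef_rot: [1.0, -0.019, 0.001, 0.005]
ft_force: [0.6, 0.8, -0.6]
width: 0.0872
```

```bash
python3 -c "
from h import *
plan([.5047,.0590,.034],tool(-1.7),5)"
```

```text
time 17.7 tot mm [ -1.4  12.1 -48.2] deg [ 0.6 -0.1 -0.5] per-row 9.9 0.16
[0.12, -0.02, -0.1, -0.0004, -0.0025, 0.0096, -1],
[0.12, -0.02, -0.1, -0.0004, -0.0025, 0.0096, -1],
[0.12, -0.02, -0.1, -0.0004, -0.0025, 0.0096, -1],
[0.12, -0.02, -0.1, -0.0004, -0.0024, 0.0096, -1],
[0.12, -0.02, -0.1, -0.0004, -0.0024, 0.0096, -1],
```

Emit:
send_rows(steps=[[0.2,0,-0.1,0,-0.004,0.004,-1],[0.2,0,-0.1,0,-0.004,0.004,-1],[0.2,0,-0.1,-0.0005,-0.003,0.008,-1],[0,0,-0.1,-0.0005,-0.002,0.009,-1],[0,0,0,-0.0005,-0.001,0.009,-1],[0,0,0,0,0,0.005,-1],[0,0,0,0,0,0,-1],[0,0,0,0,0,0,-1],[0,0,0,0,0,0,-1],[0,0,0,0,0,0,-1]])

```text
time: 18.7
ee_pos: [0.5064, 0.0613, 0.0429]
eef_rot: [1.0, -0.015, 0.003, 0.0]
ft_force: [0.2, -0.4, -0.5]
width: 0.087
```

```bash
python3 -c "
from h import *
plan([.5047,.0590,.034],tool(-1.7),3)"
```

```text
time 18.7 tot mm [-1.7 -2.3 -8.9] deg [ 0.  -0.3 -0.1] per-row 3.1 0.11
[0, -0.11, -0.02, -0.0006, 0.0008, 0.0029, -1],
[0, -0.11, -0.02, -0.0005, 0.0008, 0.0029, -1],
[0, -0.11, -0.02, -0.0005, 0.0008, 0.0029, -1],
```

Emit:
send_rows(steps=[[0,-0.1,0,-0.0008,0.001,0.004,-1],[0,-0.1,0,-0.0006,0.001,0.003,-1],[0,-0.1,0,-0.0005,0.0005,0.002,-1],[0,0,0,0,0,0,-1],[0,0,0,0,0,0,1],[0,0,0,0,0,0,1],[0,0,0,0,0,0,1],[0,0,0,0,0,0,1],[0,0,0,0,0,0,1],[0,0,0,0,0,0,1]], force=40)

```text
time: 19.7
ee_pos: [0.5047, 0.0585, 0.0336]
eef_rot: [1.0, -0.016, 0.001, 0.0]
ft_force: [0.6, 0.1, -0.5]
width: 0.0471
```

Emit:
send_rows(steps=[[0,0,0,0,0,0,1],[0,0,0,0,0,-0.005,1],[0,0,0,0,0,-0.01,1],[0,0,0,0,0,-0.02,1],[0,0,0,0,0,-0.03,1],[0,0,0,0,0,-0.03,1],[0,0,0,0,0,-0.03,1],[0,0,0,0,0,-0.03,1],[0,0,0,0,0,-0.03,1],[0,0,0,0,0,-0.02,1]])

```text
time: 20.7
ee_pos: [0.5023, 0.0603, 0.2496]
eef_rot: [1.0, -0.013, -0.001, -0.0]
ft_force: [0.3, 0.7, -0.2]
width: 0.0002
```

```bash
python3 -c "
from h import *
s=read_state();print(s['ft_force'],s['torque'],s['joint_positions'].round(2))
plan([.489,.2915,.27],tool(71.6),12,jaw=1)"
```

```text
[ 0.30795464  0.70088433 -0.24159005] [3.17895179e-02 1.99715554e-02 9.41512315e-05] [ 0.79  0.2  -1.1   1.71  0.18  1.35 -1.94]
time 20.7 tot mm [-13.3 231.2  20.4] deg [ -0.1   0.1 -73.1] per-row 19.4 6.09
[-0.01, 0.01, -6.09, -0.0016, -0.0192, -0.0017, 1],
[-0.01, 0.01, -6.09, 0.0004, -0.0193, -0.0017, 1],
[-0.01, 0.01, -6.09, 0.0025, -0.0191, -0.0017, 1],
[-0.01, 0.01, -6.09, 0.0045, -0.0188, -0.0017, 1],
[-0.01, 0.01, -6.09, 0.0065, -0.0182, -0.0017, 1],
[-0.01, 0.01, -6.09, 0.0084, -0.0174, -0.0017, 1],
[-0.01, 0.01, -6.09, 0.0102, -0.0164, -0.0017, 1],
[-0.01, 0.01, -6.09, 0.0118, -0.0152, -0.0017, 1],
[-0.01, 0.01, -6.09, 0.0134, -0.0139, -0.0017, 1],
[-0.01, 0.01, -6.09, 0.0148, -0.0124, -0.0017, 1],
[-0.01, 0.01, -6.09, 0.016, -0.0108, -0.0017, 1],
[-0.01, 0.01, -6.09, 0.0171, -0.009, -0.0017, 1],
```

I lifted before the jaws had finished closing, so the plate stayed behind. I'll check where it is.

```bash
python3 - <<'E'
from h import *
p1,d1=camera("side")
c=camera_params("wrist");p,d=camera("wrist");np.savez("pics/w8.npz",p=p,d=d,K=c["camera_matrix"],T=c["world_from_camera"])
cv2.imwrite("pics/m8.png",np.hstack([cv2.resize(p1[190:310,220:380],(440,330)),cv2.resize(p,(360,330))]))
A=cloud(d1,camera_params("side")).reshape(-1,3)
T=A[(A[:,2]>.04)&(A[:,2]<.055)&(abs(A[:,0]-.505)<.05)&(abs(A[:,1]-.06)<.05)];print("rib side",len(T),cv2.minAreaRect((T[:,:2]*1000).astype(np.float32)))
for nm,WW in(("w",cloud(d,c)),("s",cloud(d1,camera_params("side")))):
    g=(p if nm=="w" else p1).astype(int);m=((g.min(2)>110)&(np.ptp(g,axis=2)<35)); B=WW[m];B=B[(B[:,2]>.005)&(B[:,2]<.017)&(abs(B[:,0]-.5)<.1)&(abs(B[:,1]-.06)<.09)];print("plate",nm,len(B),cv2.minAreaRect((B[:,:2]*1000).astype(np.float32)),np.percentile(B[:,2],[5,50,95]))
E
```

```text
rib side 80 ((506.67169189453125, 61.891990661621094), (22.465673446655273, 42.522300720214844), 87.19522094726562)
plate w 7821 ((504.33184814453125, 58.66158676147461), (110.22895812988281, 130.4852752685547), 88.2984390258789) [0.00829352 0.00961617 0.01127584]
plate s 1332 ((506.6080627441406, 60.94404983520508), (123.03376007080078, 135.41111755371094), 89.28187561035156) [0.00641105 0.01091669 0.01525242]
```

View pics/m8.png

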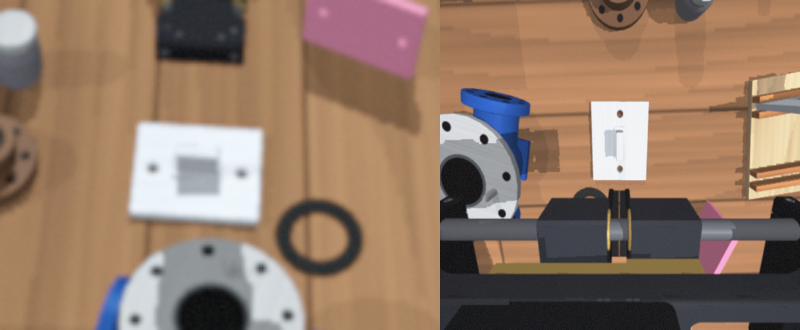

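The plate hasn't moved; it's still flat at (0.5045, 0.0588). I'll descend again with the jaws open.

```bash
python3 -c "
from h import *
plan([.5046,.0588,.075],tool(-1.7),8)"
```

```text
time 20.8 tot mm [   1.4   -1.7 -175.2] deg [ 0.  -0.1  0.2] per-row 21.9 0.02
[0, -0.01, 0.02, 0.0002, 0.0002, 0.0219, -1],
[0, -0.01, 0.02, 0.0002, 0.0002, 0.0219, -1],
[0, -0.01, 0.02, 0.0002, 0.0002, 0.0219, -1],
[0, -0.01, 0.02, 0.0002, 0.0002, 0.0219, -1],
[0, -0.01, 0.02, 0.0002, 0.0002, 0.0219, -1],
[0, -0.01, 0.02, 0.0002, 0.0002, 0.0219, -1],
[0, -0.01, 0.02, 0.0002, 0.0002, 0.0219, -1],
[0, -0.01, 0.02, 0.0002, 0.0002, 0.0219, -1],
```

Emit:
send_rows(steps=[[0,0,0,0.0005,0,0.015,-1],[0,0,0,0.0005,0,0.02,-1],[0,0,0,0,0,0.022,-1],[0,0,0,0,0,0.022,-1],[0,0,0,0,0,0.022,-1],[0,0,0,0,0,0.022,-1],[0,0,0,0,0,0.022,-1],[0,0,0,0,0,0.015,-1],[0,0,0,0,0,0.005,-1],[0,0,0,0,0,0,-1]])

```text
time: 21.8
ee_pos: [0.4959, 0.0614, 0.0665]
eef_rot: [1.0, -0.011, -0.006, -0.0]
ft_force: [-0.9, -0.8, 0.7]
width: 0.0725
```

```bash
python3 -c "
from h import *
plan([.5046,.0588,.034],tool(-1.7),5)"
```

```text
time 21.8 tot mm [  8.7  -2.6 -32.5] deg [-0.   0.7  0.5] per-row 6.8 0.16
[-0, 0.13, 0.09, 0.0018, 0.0005, 0.0065, -1],
[-0, 0.13, 0.09, 0.0018, 0.0005, 0.0065, -1],
[-0, 0.13, 0.09, 0.0018, 0.0005, 0.0065, -1],
[-0, 0.13, 0.09, 0.0018, 0.0005, 0.0065, -1],
[-0, 0.13, 0.09, 0.0018, 0.0005, 0.0065, -1],
```

Emit:
send_rows(steps=[[0,0.3,0.2,0.003,0.001,0.002,-1],[0,0.3,0.2,0.003,0.001,0.004,-1],[0,0.2,0.1,0.002,0.0005,0.006,-1],[0,0,0,0.001,0.0005,0.006,-1],[0,0,0,0.001,0,0.006,-1],[0,0,0,0,0,0.004,-1],[0,0,0,0,0,0.002,-1],[0,0,0,0,0,0,-1],[0,0,0,0,0,0,-1],[0,0,0,0,0,0,-1]])

```text
time: 22.8
ee_pos: [0.5087, 0.058, 0.0362]
eef_rot: [1.0, -0.016, 0.004, -0.0]
ft_force: [0.2, 0.1, 0.2]
width: 0.0871
```

```bash
python3 -c "
from h import *
plan([.5046,.0588,.034],tool(-1.7),2)"
```

```text
time 22.8 tot mm [-4.1  0.8 -2.2] deg [-0.  -0.4 -0.1] per-row 2.4 0.23
[-0.01, -0.22, -0.06, -0.0021, -0.0003, 0.0011, -1],
[-0.01, -0.22, -0.06, -0.0021, -0.0003, 0.0011, -1],
```

Emit:
send_rows(steps=[[0,-0.2,0,-0.002,0,0.001,-1],[0,-0.2,0,-0.0015,0,0.001,-1],[0,0,0,0,0,0,1],[0,0,0,0,0,0,1],[0,0,0,0,0,0,1],[0,0,0,0,0,0,1],[0,0,0,0,0,0,1],[0,0,0,0,0,0,1],[0,0,0,0,0,0,1],[0,0,0,0,0,0,1]], force=50)

```text
time: 23.8
ee_pos: [0.5052, 0.0581, 0.0346]
eef_rot: [1.0, -0.016, 0.0, -0.0]
ft_force: [0.2, -0.1, -0.1]
width: 0.0309
```

Emit:
send_rows(steps=[[0,0,0,0,0,0,1],[0,0,0,0,0,0,1],[0,0,0,0,0,0,1],[0,0,0,0,0,0,1],[0,0,0,0,0,0,1],[0,0,0,0,0,0,1],[0,0,0,0,0,0,1],[0,0,0,0,0,0,1],[0,0,0,0,0,0,1],[0,0,0,0,0,0,1]])

```text
time: 24.8
ee_pos: [0.5052, 0.0582, 0.0346]
eef_rot: [1.0, -0.016, 0.001, -0.0]
ft_force: [0.5, 0.3, -1.1]
width: 0.0138
```

Emit:
send_rows(steps=[[0,0,0,0,0,-0.005,1],[0,0,0,0,0,-0.01,1],[0,0,0,0,0,-0.02,1],[0,0,0,0,0,-0.03,1],[0,0,0,0,0,-0.03,1],[0,0,0,0,0,-0.03,1],[0,0,0,0,0,-0.03,1],[0,0,0,0,0,-0.03,1],[0,0,0,0,0,-0.02,1],[0,0,0,0,0,0,1]])

```text
time: 25.8
ee_pos: [0.5018, 0.0594, 0.2506]
eef_rot: [1.0, -0.014, -0.002, 0.0]
ft_force: [1.0, 0.2, -4.0]
width: 0.0137
```

```bash
python3 -c "
from h import *
s=read_state();print(s['ft_force'],s['torque'],s['joint_positions'].round(2))
plan([.489,.2915,.27],tool(71.6),13,jaw=1)"
```

```text
[ 0.97271583  0.15958927 -4.03898815] [ 0.05710915 -0.0544857  -0.00376101] [ 0.8   0.2  -1.11  1.71  0.18  1.35 -1.94]
time 25.8 tot mm [-12.8 232.1  19.4] deg [ -0.1   0.2 -73.2] per-row 17.9 5.63
[-0.01, 0.02, -5.63, -0.0015, -0.0178, -0.0015, 1],
[-0.01, 0.02, -5.63, 0.0003, -0.0179, -0.0015, 1],
[-0.01, 0.02, -5.63, 0.002, -0.0178, -0.0015, 1],
[-0.01, 0.02, -5.63, 0.0038, -0.0175, -0.0015, 1],
[-0.01, 0.02, -5.63, 0.0055, -0.017, -0.0015, 1],
[-0.01, 0.02, -5.63, 0.0071, -0.0164, -0.0015, 1],
[-0.01, 0.02, -5.63, 0.0087, -0.0156, -0.0015, 1],
[-0.01, 0.02, -5.63, 0.0102, -0.0147, -0.0015, 1],
[-0.01, 0.02, -5.63, 0.0116, -0.0136, -0.0015, 1],
[-0.01, 0.02, -5.63, 0.0128, -0.0124, -0.0015, 1],
[-0.01, 0.02, -5.63, 0.014, -0.0111, -0.0015, 1],
[-0.01, 0.02, -5.63, 0.015, -0.0097, -0.0015, 1],
[-0.01, 0.02, -5.63, 0.0159, -0.0082, -0.0015, 1],
```

Emit:
send_rows(steps=[[0,0,-3,-0.001,-0.009,-0.001,1],[0,0,-5.6,-0.001,-0.018,-0.0015,1],[0,0,-5.6,0.001,-0.018,-0.0015,1],[0,0,-5.6,0.003,-0.0177,-0.0015,1],[0,0,-5.6,0.0046,-0.0173,-0.0015,1],[0,0,-5.6,0.0062,-0.0168,-0.0015,1],[0,0,-5.6,0.008,-0.016,-0.0015,1],[0,0,-5.6,0.0095,-0.015,-0.0015,1],[0,0,-5.6,0.011,-0.014,-0.0015,1],[0,0,-5.6,0.0122,-0.013,-0.0015,1]])

```text
time: 26.8
ee_pos: [0.4842, 0.2306, 0.255]
eef_rot: [0.892, 0.451, -0.008, 0.0]
ft_force: [-0.6, -0.4, -3.3]
width: 0.0139
```

```bash
python3 -c "
from h import *
s=read_state();print(s['joint_positions'].round(2))
plan([.489,.2915,.25],tool(71.6),6,jaw=1)"
```

```text
[ 0.5   0.4  -1.28  1.61  0.38  1.44 -1.45]
time 26.8 tot mm [ 4.8 60.9 -5. ] deg [ -0.5   0.8 -17.9] per-row 10.2 2.99
[-0.09, 0.13, -2.99, 0.0087, -0.0054, 0.0007, 1],
[-0.09, 0.13, -2.99, 0.0089, -0.0049, 0.0007, 1],
[-0.09, 0.13, -2.99, 0.0092, -0.0044, 0.0008, 1],
[-0.09, 0.13, -2.99, 0.0094, -0.004, 0.0008, 1],
[-0.09, 0.13, -2.99, 0.0096, -0.0035, 0.0008, 1],
[-0.09, 0.13, -2.99, 0.0097, -0.003, 0.0008, 1],
```

Emit:
send_rows(steps=[[0,0.1,-3,0.0087,-0.0054,0.0007,1],[0,0.1,-3,0.009,-0.005,0.0007,1],[0,0.1,-3,0.0092,-0.0044,0.0008,1],[-0.1,0.1,-3,0.0094,-0.004,0.0008,1],[-0.1,0.2,-2.8,0.0096,-0.0035,0.0008,1],[-0.1,0.1,-2,0.007,-0.002,0.0008,1],[0,0,0,0,0,0,1],[0,0,0,0,0,0,1],[0,0,0,0,0,0,1],[0,0,0,0,0,0,1]])

```text
time: 27.8
ee_pos: [0.4876, 0.2928, 0.2465]
eef_rot: [0.81, 0.586, -0.003, -0.002]
ft_force: [0.1, -0.3, -3.4]
width: 0.0136
```

```bash
python3 -c "
from h import *
s=read_state();print(s['joint_positions'].round(2))
plan([.489,.2915,.25],tool(71.6),3,jaw=1)
p,d=camera('side');cv2.imwrite('pics/s9.png',p);np.savez('pics/s9.npz',p=p,d=d)
p2,d=camera('scene');np.savez('pics/c9.npz',p=p2,d=d)
cv2.imwrite('pics/m9.png',np.hstack([cv2.resize(p[220:370,220:380],(400,375)),cv2.resize(p2[70:220,300:460],(400,375))]))
"
```

```text
[ 0.35  0.51 -1.29  1.55  0.48  1.46 -1.29]
time 27.8 tot mm [ 1.4 -1.3  3.5] deg [-0.4  0.1  0.1] per-row 1.3 0.15
[-0.13, 0.04, 0.04, -0.0003, 0.0006, -0.0012, 1],
[-0.13, 0.04, 0.04, -0.0003, 0.0006, -0.0012, 1],
[-0.13, 0.04, 0.04, -0.0003, 0.0006, -0.0012, 1],
```

View pics/m9.png

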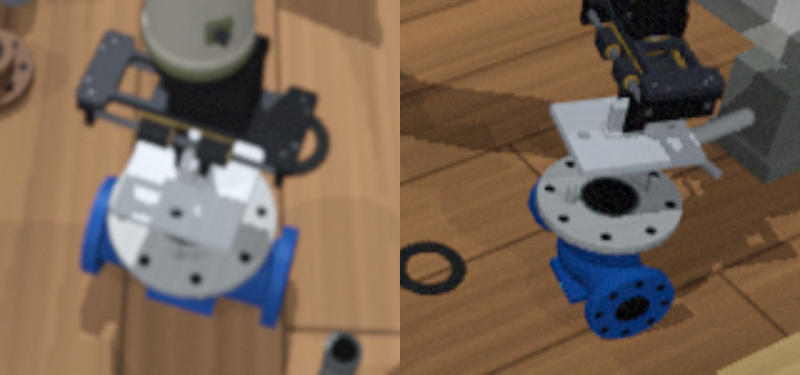

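```bash
python3 - <<'E'
from h import *
cs,ci=camera_params("scene"),camera_params("side")
s0=cv2.imread("pics/scene0.png");t0=cv2.imread("pics/side0.png")
s9=np.load("pics/c9.npz")["p"];t9=np.load("pics/s9.npz")["p"]
f=lambda im,u,v:cv2.resize(im[v-19:v+19,u-25:u+25],(400,304),interpolation=cv2.INTER_CUBIC)
cv2.imwrite("pics/z1.png",np.vstack([np.hstack([f(s0,369,148),f(s0,401,143)]),np.hstack([f(t0,303,290),f(t0,290,324)])]))
cv2.imwrite("pics/z2.png",np.hstack([f(s9,373,123),f(t9,291,305)]))
E
```

```text
(no output)
```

View pics/z1.png

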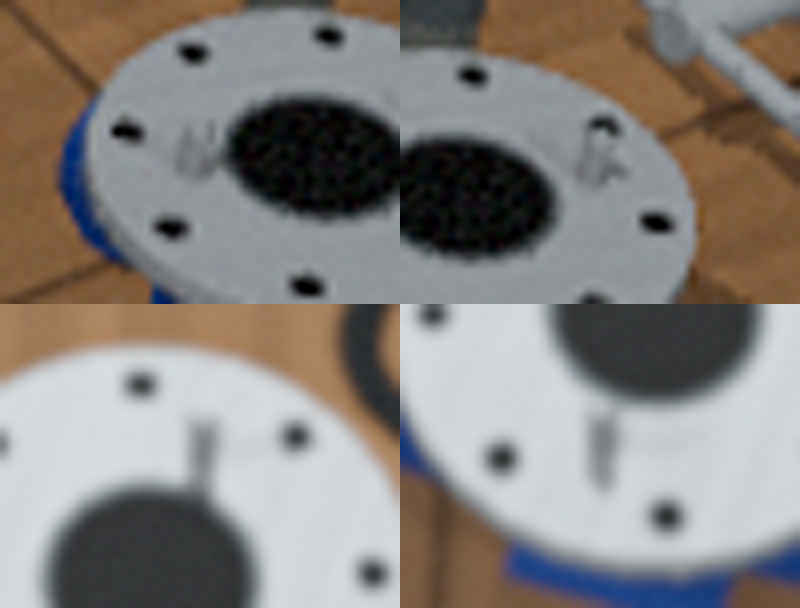

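View pics/z2.png

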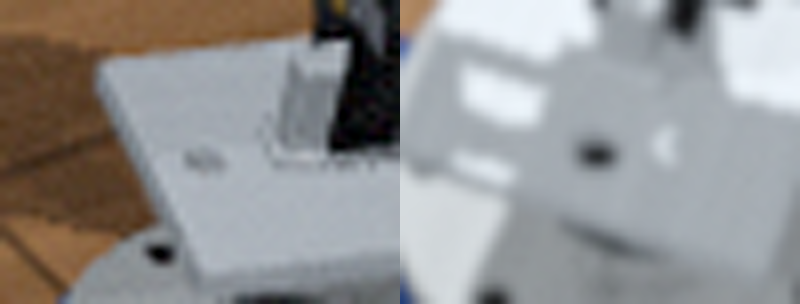

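```bash
python3 - <<'E'
from h import *
np.set_printoptions(suppress=True,precision=4)
cs,ci=camera_params("scene"),camera_params("side")
a=[ray(*x,.141,cs)[:2] for x in((368.4,148.1),(400.4,144))];b=[ray(*x,.141,ci)[:2] for x in((303.2,290.3),(290.4,323.1))]
print("scene pins",*a,"mid",(a[0]+a[1])/2,np.linalg.norm(a[1]-a[0]),np.degrees(np.arctan2(*(a[1]-a[0]))))
print("side pins",*b,"mid",(b[0]+b[1])/2,np.linalg.norm(b[1]-b[0]),np.degrees(np.arctan2(*(b[1]-b[0]))))
zt=.222
h1=ray(373.6,124,zt,cs)[:2];h2=ray(290.6,305,zt,ci)[:2]
print("hole scene(-y)",h1,"hole side(+y)",h2)
s=read_state();p=s["ee_pos"];y=R.from_quat(s["eef_rot"]).as_euler("xyz")
r=R.from_quat(s["eef_rot"]).as_matrix();x=r[:2,0]
print("tcp",p,"tool x",x,np.degrees(np.arctan2(x[1],x[0])),"tool z",r[:,2])
c0=p[:2]+x*(-.0007)
# plate y axis in world = -tool x? rib along tool x
for sgn in(1,-1): print("exp hole",c0+sgn*.046*x)
q,d=s9=np.load("pics/s9.npz")["p"],np.load("pics/s9.npz")["d"]
for n,c,(u0,u1,v0,v1) in(("s9",ci,(250,330,270,325)),("c9",cs,(355,435,100,145))):
    q=np.load(f"pics/{n}.npz");W=cloud(q["d"],c)[v0:v1,u0:u1].reshape(-1,3);W=W[(W[:,2]>.212)&(W[:,2]<.232)]
    for _ in range(8):
        mm=W.mean(0);u,s_,v=np.linalg.svd(W-mm,full_matrices=False);nn=v[2]*np.sign(v[2][2]);rr=(W-mm)@nn;W=W[abs(rr)<max(.002,2*rr.std())]
    print(n,len(W),mm,nn,rr.std())
E
```

```text
scene pins [0.4758 0.2459] [0.5048 0.3329] mid [0.4903 0.2894] 0.09165887594118764 18.397917706899577
side pins [0.4737 0.2565] [0.5017 0.3426] mid [0.4877 0.2995] 0.0905488127487124 17.97441356294592
hole scene(-y) [0.4752 0.2482] hole side(+y) [0.5025 0.339 ]
tcp [0.4876 0.2928 0.2465] tool x [0.3135 0.9496] 71.73133775250386 tool z [-0.0072  0.0003 -1.    ]
exp hole [0.5018 0.3359]
exp hole [0.473  0.2485]
s9 1226 [0.4952 0.3214 0.2224] [0.0062 0.0024 1.    ] 0.0013447731457439187
c9 879 [0.4961 0.2794 0.2222] [ 0.0083 -0.002   1.    ] 0.0010667440260575525
```

```bash
python3 - <<'E'
from h import *
np.set_printoptions(suppress=True,precision=4)
for n,c,(u0,u1,v0,v1) in(("scene0",camera_params("scene"),(350,416,128,175)),("side0",camera_params("side"),(262,334,276,340))):
    g=cv2.cvtColor(load(n)[0],cv2.COLOR_BGR2GRAY);m=np.zeros_like(g);m[v0:v1,u0:u1]=(g[v0:v1,u0:u1]<80)*255
    cn,_=cv2.findContours(m,cv2.RETR_EXTERNAL,cv2.CHAIN_APPROX_NONE)
    k=max(cn,key=cv2.contourArea);M=cv2.fitEllipse(k)[0]
    P=np.array([ray(*q[0],.130,c)[:2] for q in k]).astype(np.float32)
    print(n,"bore ellipse px",M,"->",ray(*M,.130,c)[:2],"ring-plane circle",cv2.fitEllipse(P*1000))
    W=[]
    for q in cn:
        if q is k or not 3<len(q)<30: continue
        mu=q[:,0].mean(0);w=ray(*mu,.130,c)[:2];W.append(w)
    W=np.array(W);print(len(W),W.mean(0)); A=np.c_[2*W,np.ones(len(W))];x=np.linalg.lstsq(A,(W**2).sum(1),rcond=None)[0];print("bolt circle",x[:2],np.linalg.norm(W-x[:2],axis=1))
# ring outer: brightness mask ellipse
    im=load(n)[0].astype(int);b=np.zeros_like(g);sub=im[v0-8:v1+8,u0-10:u1+10]
E
```

```text
scene0 bore ellipse px (390.1121520996094, 166.71481323242188) -> [0.5546 0.2611] ring-plane circle ((553.677490234375, 261.70989990234375), (62.9333381652832, 161.64382934570312), 155.8272705078125)
12 [0.4708 0.3077]
bolt circle [0.4773 0.3043] [0.0826 0.0751 0.081  0.0641 0.0713 0.0537 0.0596 0.0936 0.089  0.0504
 0.0979 0.0703]
side0 bore ellipse px (296.4525146484375, 305.089599609375) -> [0.4888 0.2907] ring-plane circle ((488.8310852050781, 290.2685852050781), (53.87119674682617, 55.5535774230957), 105.96538543701172)
1 [0.5149 0.375 ]
bolt circle [0.1593 0.116 ] [0.4399]
```

```bash
python3 - <<'E'
from h import *
np.set_printoptions(suppress=True,precision=4)
for n,c,s,th in(("scene0",camera_params("scene"),(384,149),(40,60,80)),("side0",camera_params("side"),(297,306),(70,90,110))):
    g=cv2.cvtColor(load(n)[0],cv2.COLOR_BGR2GRAY)
    for t in th:
        m=cv2.medianBlur(((g<t)*255).astype(np.uint8),3);nl,lab,st,ce=cv2.connectedComponentsWithStats(m)
        l=lab[s[1],s[0]]
        if l==0: print("no");continue
        k=max(cv2.findContours((lab==l).astype(np.uint8),cv2.RETR_EXTERNAL,cv2.CHAIN_APPROX_NONE)[0],key=cv2.contourArea)
        P=np.array([ray(*q[0],.130,c)[:2] for q in k]).astype(np.float32)
        print(n,t,st[l][4],cv2.fitEllipse(k)[0],"circle",cv2.fitEllipse(P*1000)[:2])
E
```

```text
scene0 40 233 (383.4881896972656, 148.2503662109375) circle ((486.8763427734375, 290.98785400390625), (53.679847717285156, 57.06385803222656))
scene0 60 253 (383.35748291015625, 148.2971954345703) circle ((486.8204345703125, 290.5683288574219), (56.26900863647461, 59.00812911987305))
scene0 80 270 (383.286376953125, 148.242431640625) circle ((486.51287841796875, 290.5479736328125), (58.3414306640625, 61.166595458984375))
side0 70 387 (296.4313049316406, 305.1029357910156) circle ((488.88677978515625, 290.31976318359375), (52.98524475097656, 53.63818359375))
side0 90 423 (296.5876159667969, 305.21142578125) circle ((488.5044860839844, 290.5443420410156), (55.577205657958984, 56.1335563659668))
side0 110 457 (296.4234313964844, 305.11419677734375) circle ((488.9043884277344, 290.27587890625), (57.94520950317383, 58.35770797729492))
```

```bash
python3 - <<'E'
from h import *
np.set_printoptions(suppress=True,precision=4)
for n,s in(("w7",(15,172)),("w8",(30,228))):
    q=np.load(f"pics/{n}.npz");c=dict(camera_matrix=q["K"],world_from_camera=q["T"])
    g=cv2.cvtColor(q["p"],cv2.COLOR_BGR2GRAY);print(g[s[1],s[0]])
    for t in (40,60,80):
        nl,lab,st,ce=cv2.connectedComponentsWithStats(((g<t)*255).astype(np.uint8));l=lab[s[1],s[0]]
        if l==0: print("no");continue
        k=max(cv2.findContours((lab==l).astype(np.uint8),cv2.RETR_EXTERNAL,cv2.CHAIN_APPROX_NONE)[0],key=cv2.contourArea)[:,0]
        k=k[k[:,0]>1];P=np.array([ray(*x,.130,c)[:2] for x in k])
        x=np.linalg.lstsq(np.c_[2*P,np.ones(len(P))],(P**2).sum(1),rcond=None)[0];rr=np.linalg.norm(P-x[:2],axis=1);print(n,t,st[l],x[:2],rr.mean(),rr.std())
    if n=="w8": cv2.imwrite("pics/z8.png",cv2.resize(q["p"][120:320,0:180],(720,600) if 0 else (540,600),interpolation=cv2.INTER_CUBIC))
E
```

```text
17
w7 40 [   0  141   52   62 2611] [0.4866 0.2892] 0.028647981123864723 0.00029390483337948423
w7 60 [   0  140   53   63 2697] [0.4865 0.2891] 0.029224179301465827 0.0003032668764359664
w7 80 [   0  140   54   65 2827] [0.4861 0.2895] 0.03025288872930467 0.0004536920570467946
26
w8 40 [   0  201   66   82 3762] [0.4768 0.2955] 0.03354000047400338 0.007982984447817434
w8 60 [   0  200   67   84 3952] [0.4773 0.2958] 0.034508229236719985 0.007955457026534442
w8 80 [    0   199   560   136 24935] [0.5533 0.0554] 0.19194910434992235 0.055954886116392544
```

View pics/z8.png

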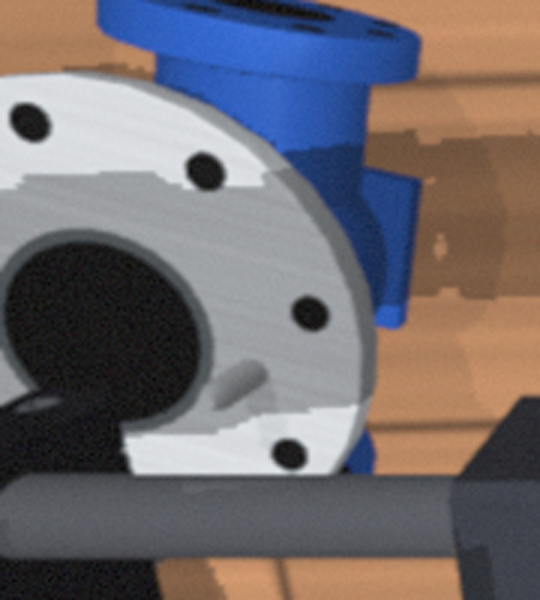

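```bash
python3 - <<'E'
from h import *
q=np.load("pics/w8.npz");K,T=q["K"],q["T"]
def pj(P):
    x=T[:3,:3].T@(np.array(P)-T[:3,3]);return (K@x/x[2])[:2]
im=cv2.resize(q["p"][200:290,20:130],(660,540),interpolation=cv2.INTER_CUBIC)
for a,col in((14,(255,0,0)),(18.2,(0,0,255)),(22,(0,255,0))):
    a=np.radians(a)
    for z in(.13,.152):
        u=pj([.4866-.046*np.sin(a),.2892-.046*np.cos(a),z]);print(u,z);cv2.circle(im,tuple(int(x) for x in ((u-[20,200])*6)),3,col,-1)
cv2.imwrite("pics/z9.png",im)
E
```

```text
[ 83.82035859 241.07213453] 0.13
[ 68.39464494 250.70371268] 0.152
[ 83.539488  244.2744515] 0.13
[ 68.14436211 254.12637449] 0.152
[ 83.06056089 247.09525761] 0.13
[ 67.67421857 257.13985106] 0.152
```

View pics/z9.png

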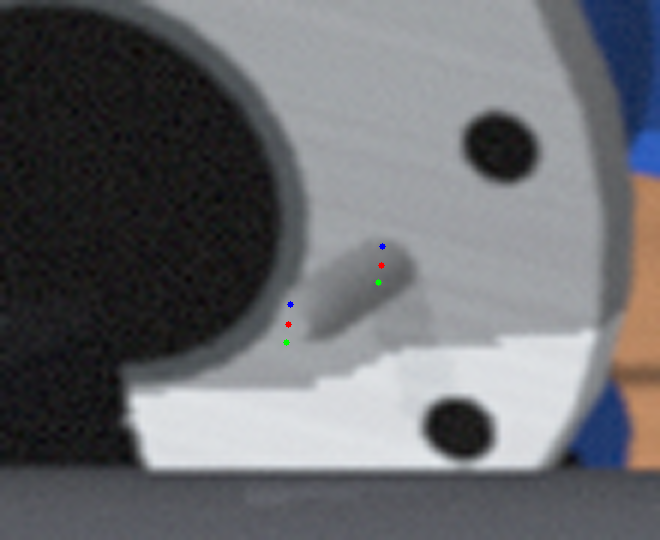

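```bash
python3 - <<'E'
from h import *
from scipy.optimize import least_squares
for n,s,lim in(("w7",(15,172),999),("w8",(30,228),236)):
    q=np.load(f"pics/{n}.npz");c=dict(camera_matrix=q["K"],world_from_camera=q["T"])
    g=cv2.cvtColor(q["p"],cv2.COLOR_BGR2GRAY)
    nl,lab,st,ce=cv2.connectedComponentsWithStats(((g<40)*255).astype(np.uint8));l=lab[s[1],s[0]]
    k=max(cv2.findContours((lab==l).astype(np.uint8),cv2.RETR_EXTERNAL,cv2.CHAIN_APPROX_NONE)[0],key=cv2.contourArea)[:,0]
    k=k[(k[:,0]>2)&(k[:,1]<lim)];P=np.array([ray(*x,.130,c)[:2] for x in k])
    f=least_squares(lambda x:np.linalg.norm(P-x[:2],axis=1)-x[2],[.487,.29,.0286]);print(n,len(k),f.x,abs(f.fun).mean())
    for uv in ((500,148),(459,428)) if n=="w8" else (): print("bolt",ray(uv[0]/6+20,uv[1]/6+200,.13,c)[:2])
    if n=="w7": cv2.imwrite("pics/z10.png",cv2.resize(q["p"][130:250,0:140],(700,600),interpolation=cv2.INTER_CUBIC))
E
```

```text
w7 121 [0.4866043  0.28918281 0.02865133] 0.00025303139712418876
w8 87 [0.48689162 0.28928856 0.02876442] 0.00023260550038873315
bolt [0.49130959 0.22308348]
bolt [0.44362731 0.23872655]
```

View pics/z10.png

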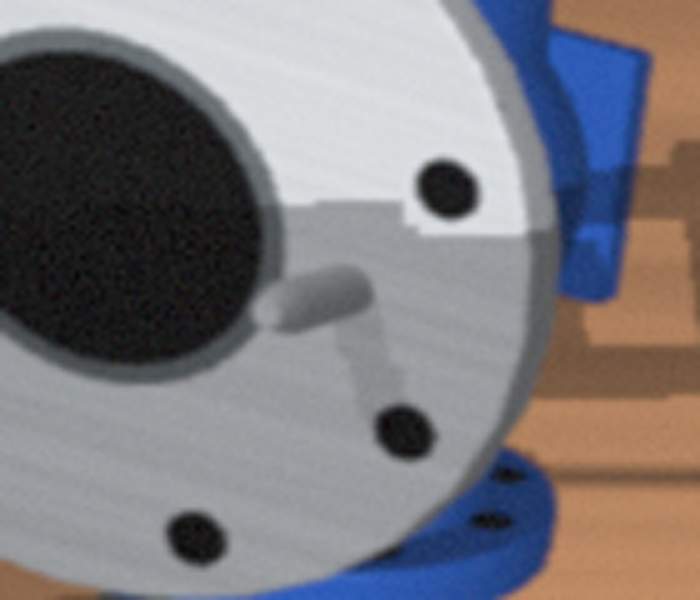

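```bash
python3 - <<'E'
from h import *
q=np.load("pics/w7.npz");c=dict(camera_matrix=q["K"],world_from_camera=q["T"])
print("pin base",ray(352/5,130+287/5,.13,c),"tip",ray(269/5,130+308/5,.152,c))
B=[ray(u/5,130+v/5,.13,c)[:2] for u,v in((447,188),(405,432),(197,537))];print("bolts",np.round(B,4))
# outer ring edge at z=.13: boundary points
E=np.array([ray(u/5,130+v/5,.13,c)[:2] for u,v in((440,10),(480,70),(512,140),(528,215),(527,290),(510,370),(480,435),(440,490),(395,535),(345,568),(290,587),(230,597))])
x=np.linalg.lstsq(np.c_[2*E,np.ones(len(E))],(E**2).sum(1),rcond=None)[0];print("outer free",x[:2],np.linalg.norm(E-x[:2],axis=1).round(4))
from scipy.optimize import least_squares
f=least_squares(lambda p:np.linalg.norm(E-p,axis=1)-.08,[.487,.29]);print("outer r80",f.x,f.fun.round(4))
q=np.load("pics/w8.npz");c=dict(camera_matrix=q["K"],world_from_camera=q["T"])
print("w8 pin base",ray(390/6+20,200+263/6,.13,c),"tip",ray(308/6+20,200+318/6,.152,c))
E
```

```text
pin base [0.47244315 0.24404743 0.13      ] tip [0.47320143 0.2442988  0.152     ]
bolts [[0.4917 0.223 ]
 [0.4435 0.2386]
 [0.421  0.2836]]
outer free [0.48785112 0.28990319] [0.0794 0.0805 0.0814 0.0813 0.0807 0.0801 0.0797 0.0796 0.0803 0.081
 0.0808 0.0805]
outer r80 [0.4876098  0.28945406] [-0.0009  0.0001  0.001   0.0009  0.0002 -0.0004 -0.0008 -0.0009 -0.0001
  0.0006  0.0004  0.0002]
w8 pin base [0.47264482 0.24402664 0.13      ] tip [0.47322978 0.2424705  0.152     ]
```

```bash
python3 -c "
from h import *
plan([.4874,.2895,.195],tool(71.9),6,jaw=1)"
```

```text
time 27.9 tot mm [ -0.2  -3.3 -51.5] deg [-0.4  0.1 -0.2] per-row 8.6 0.07
[-0.07, 0.02, -0.03, -0.0005, 0.0002, 0.0086, 1],
[-0.07, 0.02, -0.03, -0.0005, 0.0002, 0.0086, 1],
[-0.07, 0.02, -0.03, -0.0005, 0.0002, 0.0086, 1],
[-0.07, 0.02, -0.03, -0.0005, 0.0002, 0.0086, 1],
[-0.07, 0.02, -0.03, -0.0005, 0.0002, 0.0086, 1],
[-0.07, 0.02, -0.03, -0.0005, 0.0002, 0.0086, 1],
```

Emit:
send_rows(steps=[[-0.2,0,0,-0.0005,0,0.006,1],[-0.1,0,0,-0.0005,0,0.008,1],[-0.1,0,0,-0.0005,0,0.008,1],[0,0,0,-0.0005,0,0.008,1],[0,0,0,-0.0005,0,0.007,1],[0,0,0,-0.0005,0,0.006,1],[0,0,0,0,0,0.003,1],[0,0,0,0,0,0,1],[0,0,0,0,0,0,1],[0,0,0,0,0,0,1]])

```text
time: 28.9
ee_pos: [0.4864, 0.2887, 0.1957]
eef_rot: [0.811, 0.585, -0.001, 0.001]
ft_force: [-0.2, 0.2, -2.8]
width: 0.0135
```

```bash
python3 -c "
from h import *
plan([.4874,.2895,.192],tool(71.9),3,jaw=1)
print(read_state()['ft_force'])
p,d=camera('side');np.savez('pics/s10.npz',p=p,d=d)
p2,d=camera('scene');np.savez('pics/c10.npz',p=p2,d=d)
cv2.imwrite('pics/m10.png',np.hstack([cv2.resize(p[260:350,245:341],(400,375),interpolation=2),cv2.resize(p2[100:190,335:431],(400,375),interpolation=2)]))
"
```

```text
time 28.9 tot mm [ 1.   0.8 -3.7] deg [ 0.   0.2 -0.2] per-row 1.3 0.1
[0, 0.06, -0.08, 0.0003, 0.0002, 0.0012, 1],
[0, 0.06, -0.08, 0.0003, 0.0002, 0.0012, 1],
[0, 0.06, -0.08, 0.0003, 0.0002, 0.0012, 1],
[-0.19323627  0.170903   -2.79149707]
```

View pics/m10.png

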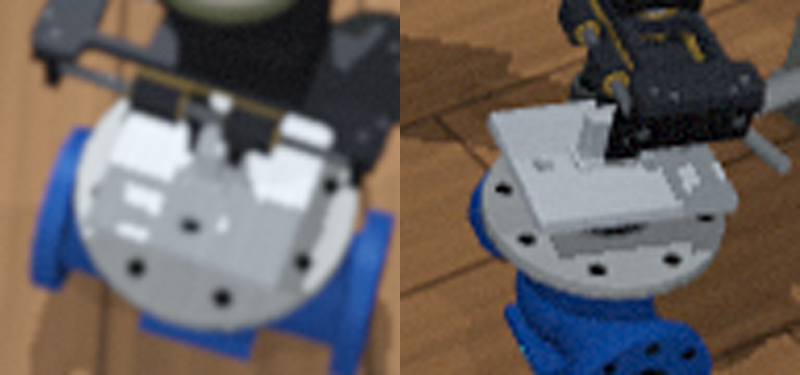

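The plate hovers level over the ring (side hole at about (291,314)). I'll fix the 1 mm offset and descend, feeling for contact.

Emit:
send_rows(steps=[[0,0.1,-0.1,0.0009,0.0005,0.001,1],[0,0.1,-0.1,0.0006,0.0003,0.002,1],[0,0,0,0,0,0.002,1],[0,0,0,0,0,0.002,1],[0,0,0,0,0,0.002,1],[0,0,0,0,0,0.001,1],[0,0,0,0,0,0.001,1],[0,0,0,0,0,0,1],[0,0,0,0,0,0,1],[0,0,0,0,0,0,1]])

```text
time: 30.0
ee_pos: [0.4879, 0.2901, 0.184]
eef_rot: [0.81, 0.587, 0.001, -0.0]
ft_force: [0.0, 0.5, -3.6]
width: 0.0135
```

```bash
python3 -c "
from h import *
plan([.4874,.2895,.1646],tool(71.9),10,jaw=1)
s=read_state();print(s['ft_force'].round(2),s['torque'].round(3))"
```

```text
time 30.0 tot mm [ -0.5  -0.6 -19.4] deg [ 0.  -0.1 -0. ] per-row 1.9 0.01
[0, -0.01, -0, -0.0001, -0, 0.0019, 1],
[0, -0.01, -0, -0.0001, -0, 0.0019, 1],
[0, -0.01, -0, -0.0001, -0, 0.0019, 1],
[0, -0.01, -0, -0.0001, -0, 0.0019, 1],
[0, -0.01, -0, -0.0001, -0, 0.0019, 1],
[0, -0.01, -0, -0.0001, -0, 0.0019, 1],
[0, -0.01, -0, -0.0001, -0, 0.0019, 1],
[0, -0.01, -0, -0.0001, -0, 0.0019, 1],
[0, -0.01, -0, -0.0001, -0, 0.0019, 1],
[0, -0.01, -0, -0.0001, -0, 0.0019, 1],
[ 0.03  0.54 -3.55] [-0.015 -0.081  0.027]
```

Emit:
send_rows(steps=[[0,0,0,-0.0005,0,0.001,1],[0,0,0,-0.0005,0,0.001,1],[0,0,0,0,0,0.001,1],[0,0,0,0,0,0.001,1],[0,0,0,0,0,0.001,1],[0,0,0,0,0,0.001,1],[0,0,0,0,0,0,1],[0,0,0,0,0,0,1],[0,0,0,0,0,0,1],[0,0,0,0,0,0,1]])

```text
time: 31.0
ee_pos: [0.4876, 0.2894, 0.1777]
eef_rot: [0.81, 0.587, 0.001, -0.0]
ft_force: [-0.0, -0.4, -3.5]
width: 0.0138
```

```bash
python3 -c "
from h import *
s=read_state();print(s['ft_force'].round(2),s['torque'].round(3),s['ee_pos'])"
```

```text
[-0.02 -0.35 -3.48] [ 0.002 -0.069 -0.007] [0.48759047 0.2893733  0.1776611 ]
```

No contact with the underside about 9 mm below the pin tips, so both pins are in the holes. I'll keep going down.

Emit:
send_rows(steps=[[0,0,0,0,0,0.0015,1],[0,0,0,0,0,0.0015,1],[0,0,0,0,0,0.0015,1],[0,0,0,0,0,0.0015,1],[0,0,0,0,0,0.0015,1],[0,0,0,0,0,0.0015,1],[0,0,0,0,0,0.001,1],[0,0,0,0,0,0,1],[0,0,0,0,0,0,1],[0,0,0,0,0,0,1]])

```text
time: 32.0
ee_pos: [0.4876, 0.2893, 0.1667]
eef_rot: [0.81, 0.587, 0.001, -0.0]
ft_force: [-0.9, 0.3, -3.2]
width: 0.0133
```

```bash
python3 -c "
from h import *
s=read_state();print(s['ft_force'].round(2),s['torque'].round(3),s['ee_pos'],s['eef_rot'].round(4))"
```

```text
[-0.89  0.27 -3.17] [ 0.076 -0.015  0.011] [0.48760264 0.28934824 0.16666719] [ 8.096e-01  5.869e-01  8.000e-04 -3.000e-04]
```

About 2 mm left. I'll lower gently to contact.

Emit:
send_rows(steps=[[0,0,0,0,0,0.0008,1],[0,0,0,0,0,0.0008,1],[0,0,0,0,0,0.0006,1],[0,0,0,0,0,0,1],[0,0,0,0,0,0,1],[0,0,0,0,0,0,1],[0,0,0,0,0,0,1],[0,0,0,0,0,0,1],[0,0,0,0,0,0,1],[0,0,0,0,0,0,1]])

```text
time: 33.0
ee_pos: [0.4877, 0.2894, 0.1646]
eef_rot: [0.81, 0.587, 0.001, -0.0]
ft_force: [0.2, -0.9, -2.8]
width: 0.0139
```

Emit:
send_rows(steps=[[0,0,0,0,0,0.0005,1],[0,0,0,0,0,0,1],[0,0,0,0,0,0,0.5],[0,0,0,0,0,0,0],[0,0,0,0,0,0,0],[0,0,0,0,0,0,0],[0,0,0,0,0,0,0],[0,0,0,0,0,0,0],[0,0,0,0,0,0,0],[0,0,0,0,0,0,0]])

```text
time: 34.0
ee_pos: [0.4884, 0.29, 0.1653]
eef_rot: [0.81, 0.587, 0.002, -0.0]
ft_force: [0.2, 0.2, 0.3]
width: 0.0434
```

```bash
python3 -c "
from h import *
s=read_state();print(s['ft_force'].round(2),s['torque'].round(3),s['ee_pos'],s['width'])"
```

```text
[0.24 0.23 0.29] [-0.076 -0.039 -0.015] [0.48843162 0.29003605 0.16529622] 0.04335529594859577
```

Released at 43 mm opening, force near zero. I'll retreat straight up, then back off so the ring can be seen.

Emit:
send_rows(steps=[[0,0,0,0,0,-0.006,0],[0,0,0,0,0,-0.012,0],[0,0,0,0,0,-0.02,0],[0,0,0,0,0,-0.03,0],[0,0,0,0,0,-0.03,0],[0,0,0,-0.015,0,-0.03,0],[0,0,0,-0.03,0,-0.01,0],[0,0,0,-0.04,0,0,0],[0,0,0,-0.03,0,0,0],[0,0,0,0,0,0,0]])

```text
time: 35.0
ee_pos: [0.4521, 0.1823, 0.3155]
eef_rot: [0.809, 0.588, 0.004, -0.0]
ft_force: [-0.2, -1.1, 0.1]
width: 0.0437
```

```bash
python3 - <<'E'
from h import *
s=read_state();print(s["ee_pos"],s["ft_force"].round(2))
np.set_printoptions(suppress=True,precision=4)
ci=camera_params("side");p,d=camera("side");cw=camera_params("wrist");w,dw=camera("wrist");p2,d2=camera("scene");cs=camera_params("scene")
cv2.imwrite("pics/m12.png",np.hstack([cv2.resize(p[250:350,240:350],(400,364),interpolation=2),cv2.resize(p2[100:190,335:431],(400,364),interpolation=2)]));cv2.imwrite("pics/w12.png",w);np.savez("pics/w12.npz",p=w,d=dw,K=cw["camera_matrix"],T=cw["world_from_camera"])
for n,D,c in(("side",d,ci),("scene",d2,cs),("wrist",dw,cw)):
    W=cloud(D,c).reshape(-1,3);W=W[(np.hypot(W[:,0]-.487,W[:,1]-.289)<.08)];F=W[(W[:,2]>.1355)&(W[:,2]<.146)]
    for _ in range(8):
        mm=F.mean(0);u,s_,v=np.linalg.svd(F-mm,full_matrices=False);nn=v[2]*np.sign(v[2][2]);rr=(F-mm)@nn;F=F[abs(rr)<max(.002,2*rr.std())]
    print(n,len(F),mm,nn,cv2.minAreaRect((F[:,:2]*1000).astype(np.float32)))
E
```

```text
[0.45213188 0.18228831 0.31547738] [-0.15 -1.11  0.12]
side 1835 [0.4899 0.2923 0.1407] [-0.0012  0.0035  1.    ] ((490.221923828125, 289.30096435546875), (133.24813842773438, 110.70938110351562), 71.81898498535156)
scene 911 [0.4931 0.2835 0.1406] [-0.0024 -0.0017  1.    ] ((489.3231201171875, 288.60882568359375), (131.8498992919922, 116.88211822509766), 71.79151153564453)
wrist 13966 [0.4888 0.2919 0.1395] [0.0005 0.001  1.    ] ((487.8128662109375, 288.2552490234375), (129.94888305664062, 110.36075592041016), 72.03192901611328)
```

View pics/m12.png

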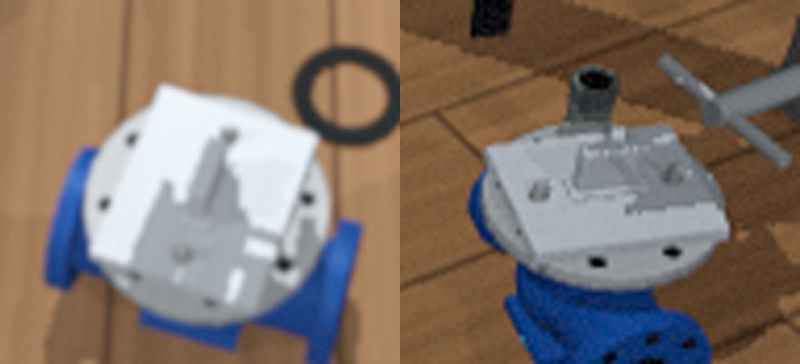

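View pics/w12.png

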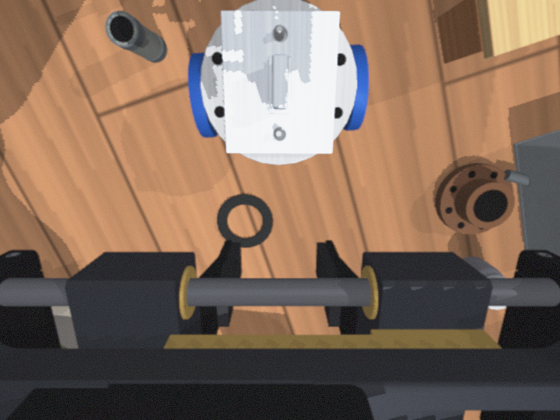

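The wrist view shows both pins standing in the holes at (280,33) and (280,133). The plate's top face is at 0.1395–0.141 m (0.140 m when flush), level to about 0.2°, centred at (0.488, 0.288). Handing in.

```bash
python3 -c "
from bench import *
print(close_job())"
```

```text
the job is handed in; nothing more can be done
None
```

The cover plate is on the valve with both pins through its holes, let go, and I handed the job in at about 35 s of the 72 s allowed. I got no verdict back.

- **What I did:** I took the cover out of the near slot by the ends of its rib and turned it rib up. I laid it flat on the bench and let go, then took it again across the rib and lowered it over the pins without feeling any contact.
- **Last checks:**
  - All three cameras put the plate's top face at 0.1395–0.141 m (0.140 m when flush), level to about 0.2°.
  - The wrist camera shows both pins in the holes and the plate's centre at (0.488, 0.288). My ring-centre estimate was about (0.487, 0.289).
  - The gripper is clear of everything.
- **What went wrong or disagreed:**
  - On the second grasp I lifted before the jaws had closed and came up empty. The plate had not moved, and I grasped it again.
  - The fixed cameras differ from the wrist camera by 2–3 mm, and a hand-picked pin reading from the side camera was about 9 mm off in y. I relied on the wrist camera for the final position.
- **Other objects:** I saw no contact with the blank plate or the other things on the bench, but I did not re-measure them at the end.

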